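# Lay out the pickups and controls on a guitar body for marking out

### The job

Lay the loose hardware from the cutting mat on the guitar body, ready for marking its screw holes: the black humbucker next to the bridge, the chrome tube pickup next to the neck pocket, the cream single coil between those two, and the control plate beside them with its red-tipped switch towards the neck end. Each must lie flat, centred and square on its own white pencilled outline. Set the parts down gently without dropping them, and leave the glue bottle on the mat standing.

Things in the scene. Friction and masses are not known exactly. Their poses are not given: they have to be found in the camera images.
- guitar_body: Fixed red-brown mahogany slab, 340 (x) x 220 (y) x 45 mm, top flat. Origin: centre of underside; x along the strings to the neck end, any turn. Neck end: pale empty pocket 58 mm wide, sunk 16 mm, from x = 115 mm between two horns. Tail end: fixed chrome bridge at x -136 to -94, y -40 to 40, to 17 mm above the top. White centre line; 3 short outlines across it, 1 long one on the -y side.
- mark_humbucker: White pencilled outline, 44 (x) x 86 mm (y), flat on the guitar's top across the centre line, the one next to the bridge: at (-48, 0) mm in the guitar's frame. Origin: its centre on the top surface; axes parallel to the guitar's.
- mark_middle: White pencilled outline, 30 (x) x 82 mm (y), across the centre line between the other two pickup outlines: at (20, 0) mm in the guitar's frame. Origin: its centre on the guitar's top surface; axes parallel to the guitar's.
- mark_neck: White pencilled outline, 26 (x) x 84 mm (y), across the centre line next to the neck pocket: at (80, 0) mm in the guitar's frame. Origin: its centre on the guitar's top surface; axes parallel to the guitar's.
- mark_controls: Long white pencilled outline, 130 (x) x 40 mm (y), beside the others at (-10, -80) mm in the guitar's frame, with a small cross in its neck end (+x) where the switch belongs. Origin: its centre on the guitar's top surface; axes parallel to the guitar's.
- humbucker: Loose pickup: two black bobbins side by side, each with six steel dots, on a brass base; 38 (x) x 68 (y) x 22 mm high; thin brass lugs at the foot make it 80 mm long. 0.14 kg. Flat underside, its centre the origin; y along its length, z up. Same either way round. Grips well across the 38 mm.
- single_coil: Loose narrow pickup: cream round-ended cover 19 (x) x 71 mm (y) with one row of six dark dots, on a black base 24 x 76 x 3 mm; 20 mm high in all. 0.09 kg. Flat underside, its centre the origin; y along its length, z up. Same either way round. Grips well across the 19 mm, above the base.
- tube_pickup: Loose pickup: shiny chrome tube, 18 mm diameter, 74 mm long along y, on a black foot 20 (x) x 60 (y) x 5 mm; 22 mm high, tube axis 13 mm above the underside. 0.09 kg. Flat underside, its centre the origin; z up. Same either way round. Grips well across the tube.
- control_plate: Loose chrome plate, 124 (x) x 34 (y) x 8 mm, round ends, flat underside (its centre the origin, z up). On top: black knob at the centre, 19 mm diameter, 8 to 26 mm above the underside (does not turn; grip here, balanced), a like knob at x = -44 mm, switch with red tip at x = +44 mm (9 x 10 mm, 25 mm high): +x is the switch end. 0.12 kg.
- glue_bottle: Small white glue bottle with a pointed tip, 28 mm diameter, 75 mm high, 0.03 kg, standing loose amid the four loose parts on the green cutting mat (3 mm thick). Origin: centre of underside; z up. Falls over easily.
There are look-alikes about, which are no part of the job. Leave any pink or purple look-alike of the control_plate alone.

How it is judged:
By the outcome, as a careful person would: the job done as asked, in the order asked, and still so for the second after the job is handed in, with the robot touching nothing.
It also fails if it takes over 120 s, if anything falls off the work surface, if the arm or the gripper's body presses on something with over 40 N, if the wrist force passes 120 N, or if a joint passes its speed limit or range.

### The arm

A 7-joint arm with a two-finger parallel gripper is mounted at the origin on the work surface. World frame = base frame: x ahead of the robot, y to its left, z up, the work surface at z = 0. Lengths are in m, angles in rad, forces in N, time in s.
With the tool pointing down it reaches from about 0.425 to 0.925 m from the base axis. Payload 6.8 kg.
Tool frame: the origin (TCP) lies at the very end of the fingers, on their centre line; the grasp point (between the pads) lies 19 mm behind it; z points along the fingers, y is the line along which they close (so a half turn about z gives the same grasp; the last joint's range is limited). The gripper opens to 88 mm and grips with 3 to 60 N. Pads are 20 mm wide; open, the fingers measure 115 mm over their backs; the gripper's body (75 mm by 178 mm) begins 61 mm behind the grasp point.
Start: joints at [1.063, 0.477, 0.022, 1.555, -0.011, 1.109, -0.083], TCP at [0.263, -0.622, 0.223] pointing down, gripper open.
Joint ranges: [-2.96, 2.96], [-0.34, 2.1], [-1.41, 1.46], [0.24, 2.44], [-1.37, 4.51], [0.17, 1.92], [-2.96, 2.96]. Speed limits (rad/s): [2.39, 2.39, 3.14, 3.14, 3.14, 3.14, 3.14].

### API

Orientations are given as a unit quaternion [w, x, y, z].
In Python, from station import * gives the robot as it stands.
- The arm moves only by the tool apply_moves, never from a script. Its argument "increments" is text: rows parted by semicolons, each of 7 numbers parted by spaces: the shift along the tool's x, y, z normalised to -1 to 1, where 1 is 0.1 m, then the turn, a rotation vector about the tool's x, y, z normalised to -1 to 1, where 1 is 180 degrees, then the opening, from 0 (shut) to 1 (fully open). A call has 1 to 20 rows; each row is the pose to reach, as a shift and turn from the pose commanded when the call began, along the tool's axes at that moment, turning the shorter way round; what a row does not reach only later rows make up. A row lasts 1/8 s, in which the tool goes at most 62.5 mm and 10.7 degrees, less where a joint would pass 70% of its speed; a pose out of reach is approached as far as the arm can. A call with a number of a shift or a turn outside -1 to 1 is refused whole. A call with a gripper value outside its range is refused whole. The fingers move at their own pace and stop on an object; "grip_force" is the grip in N (left out, the last holds). Time passes only in rows, so rows that repeat a pose let the fingers close. It gives the time, the measured TCP pose, the force, the opening and the grip force at its end, in the units of the state.
- sense(): the state, without advancing time (a new reading comes with each control period).
- grab_frame(name): name is "scene" or "top" or "wrist"; returns (picture, depth): 480x640x3 uint8, red, green, blue; 480x640 float32, m along the optical axis (not along the pixel's ray), 0 where there is no reading.
- calibration(name): a dict with "fx", "fy", "cx", "cy" (pixels), "view" (4x4, takes a point from world to camera coordinates). Camera axes: x right, y down, z forward; pixel columns grow to the right and rows downward; lengths in m; the calibration is good to about 2 mm. A picture is of the moment at which its call begins: read the wrist's pose just before it. calibration takes no time and is no camera call; for the wrist camera it gives the pose at the moment of the call.
- finish_job(): hands the job in; it is judged then, once.
The state is a dict: "time": time; "q": joint angles; "joint_vel": joint speeds; "joint_torque": joint torques, N m; "tcp_pos": TCP position; "ee_rot": TCP orientation; "ft_force": force on the tool from outside, world axes, zero at the start; "moment": the same for the moment, N m; "width": finger opening in m; "finger_force": force on a finger pad.
Only numpy, scipy, OpenCV 4.12 (cv2) and the standard library are available. Lean on these libraries where they do the work, as an engineer would, in place of code of your own. Each camera call takes 0.05 s, during which the arm holds its last target. There are 200 camera calls.

## Working session

There is one attempt and no reset: what is moved stays moved. The work goes in short steps, Python scripts to look and compute and a tool call to move; the robot and the scene stay as the last step left them, time stands still between calls to the robot, and variables do not carry over. Pictures are saved under pics/ and viewed, at most 14 in all, crops included, and the job is handed in when it is done.

Besides the shell and the picture viewer there is one more tool, called after "Request:" as name(argument=value, ...), one argument or row to a line, values as JSON. apply_moves: Moves the arm, as the interface text tells. Its arguments: {"type":"object","properties":{"increments":{"type":"string"},"grip_force":{"type":"number"}},"required":["increments"]}

```bash
mkdir -p pics; python3 - <<'E'
from station import *
import cv2,numpy as np
for n in("top","scene"):
    p,d=grab_frame(n);cv2.imwrite(f"pics/{n}0.png",p[:,:,::-1]);np.save(f"{n}0.npy",d)
    c=calibration(n);print(n,c)
print(sense())
E
```

```text
top {'fx': 517.715443041947, 'fy': 517.715443041947, 'cx': 329.42636724766373, 'cy': 236.336168050148, 'view': array([[ 0.00607519, -0.99983494, -0.01712263,  0.03355482],
       [-0.99306908, -0.00402246, -0.11746329,  0.43735576],
       [ 0.11737503,  0.01771757, -0.9929296 ,  1.01337547],
       [ 0.        ,  0.        ,  0.        ,  1.        ]])}
scene {'fx': 503.5455124437471, 'fy': 503.5455124437471, 'cx': 316.3188026826222, 'cy': 255.21923464940267, 'view': array([[-0.73552936,  0.67734588, -0.01411073,  0.29701578],
       [ 0.39585794,  0.41277273, -0.82031406, -0.14906468],
       [-0.54981183, -0.60895093, -0.57173921,  1.50579461],
       [ 0.        ,  0.        ,  0.        ,  1.        ]])}
{'time': 0.1, 'q': array([ 1.06290487,  0.4776982 ,  0.02230966,  1.55629301, -0.01150883,
        1.10931115, -0.08309625]), 'joint_vel': array([-2.66292524e-03, -8.47681934e-04, -1.67137605e-03, -1.86029980e-03,
        1.40086147e-05, -1.03726854e-03,  3.03952137e-04]), 'joint_torque': array([ 5.81595901e-03, -5.84087312e+01,  1.54072903e+00, -2.73309785e+01,
       -5.41199686e-02,  1.31164229e-02,  5.81619429e-05]), 'tcp_pos': array([ 0.26253793, -0.62128586,  0.22181636]), 'ee_rot': array([-7.65166302e-04,  9.80082040e-01,  1.98591462e-01, -2.01249476e-04]), 'ft_force': array([ 0.17799779, -0.45385094, -0.90598033]), 'moment': array([-0.01078981,  0.00403344, -0.03194118]), 'finger_force': 0.0, 'width': 0.08787298329462159}
```

View pics/top0.png

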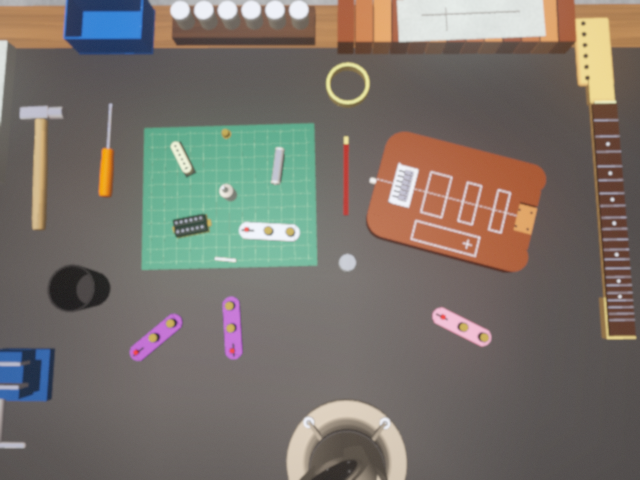

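View pics/scene0.png

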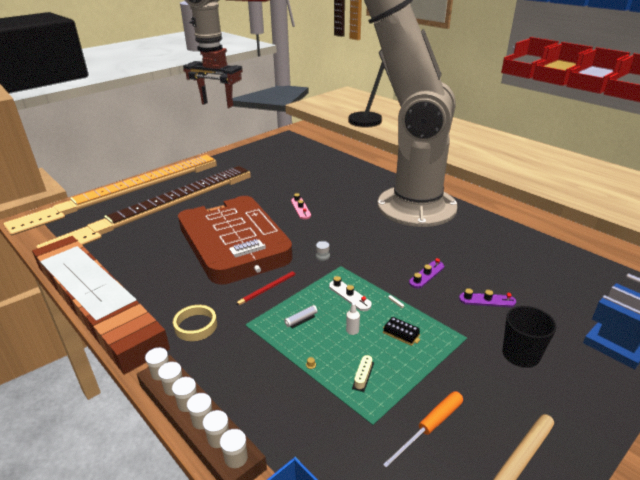

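The top view shows the mat parts: humbucker at (190,226), single coil (181,158), tube (277,165), white plate (269,231) with its red tip to the left, and bottle (227,191). The guitar is around (457,200), with its neck pocket to the right and the cross at (467,243).

Look-alikes:
- Plates: purple (156,337), purple (232,328) and pink (461,327). I'm choosing the chrome/white one on the mat at (269,231).
- Tube: the small pale stick at (225,260) and the cap at (347,262) could be mistaken for it. I'm choosing (277,165).

```bash
cat > h.py <<'E'
from station import *
import cv2,numpy as np
from scipy.spatial.transform import Rotation as R
def px2w(c,u,v,z):
    V=c["view"];r=V[:3,:3].T;o=-r@V[:3,3]
    d=r@np.array([(u-c["cx"])/c["fx"],(v-c["cy"])/c["fy"],1]);return o+d*(z-o[2])/d[2]
def w2px(c,p):
    q=c["view"][:3,:3]@np.asarray(p)+c["view"][:3,3];return np.array([c["fx"]*q[0]/q[2]+c["cx"],c["fy"]*q[1]/q[2]+c["cy"]])
def crop(p,u,v,w,h,k,fn): cv2.imwrite(fn,cv2.resize(p[v:v+h,u:u+w,::-1],None,fx=k,fy=k,interpolation=cv2.INTER_CUBIC))
def rot(s): w,x,y,z=s["ee_rot"];return R.from_quat([x,y,z,w])
def plan(pos,yaw,s=None):
    """increments from the present pose to tool-down TCP pos with tool y (closing line) at world angle yaw"""
    s=s or sense();r=rot(s)
    best=None
    for yw in(yaw,yaw+np.pi):
        y=np.array([np.cos(yw),np.sin(yw),0]);z=np.array([0,0,-1.]);x=np.cross(y,z)
        t=(r.inv()*R.from_matrix(np.c_[x,y,z])).as_rotvec()
        sh=r.inv().apply(np.asarray(pos)-s["tcp_pos"])
        print("yaw%.0f shift"%np.degrees(yw),np.round(sh/0.1,3),"turn",np.round(t/np.pi,4),"tcp",np.round(s["tcp_pos"],4))
E
python3 - <<'E'
from h import *
p=cv2.imread("pics/top0.png")[:,:,::-1]
crop(p,135,115,195,146,4,"pics/mat0.png")
crop(p,360,125,190,150,4,"pics/git0.png")
c=calibration("top")
for n,u,v,z in[("hum",190,226,.025),("sc",181,158,.023),("tube",277,165,.025),("plate",269,231,.011),("bottle",227,191,.07),("git",457,200,.045)]:
    print(n,np.round(px2w(c,u,v,z),3))
E
```

```text
hum [0.457 0.318 0.025]
sc [0.599 0.343 0.023]
tube [0.584 0.144 0.025]
plate [0.449 0.16  0.011]
bottle [0.52  0.235 0.07 ]
git [ 0.508 -0.217  0.045]
```

View pics/mat0.png

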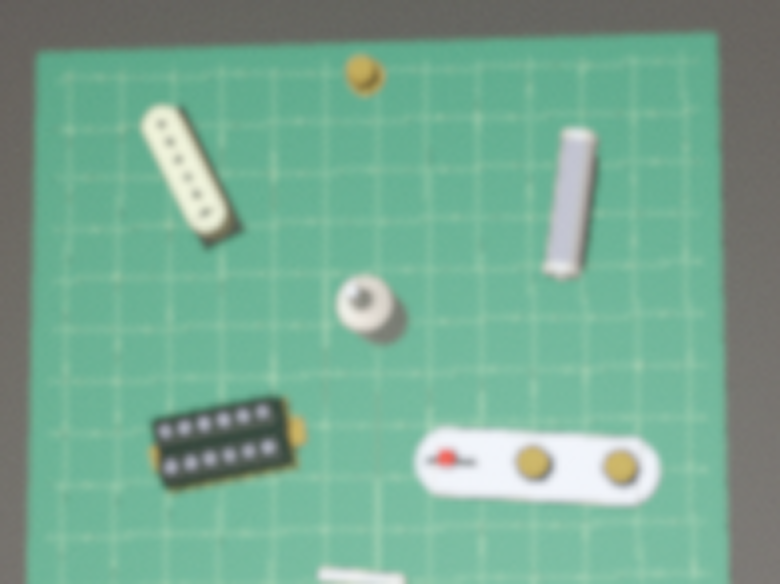

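View pics/git0.png

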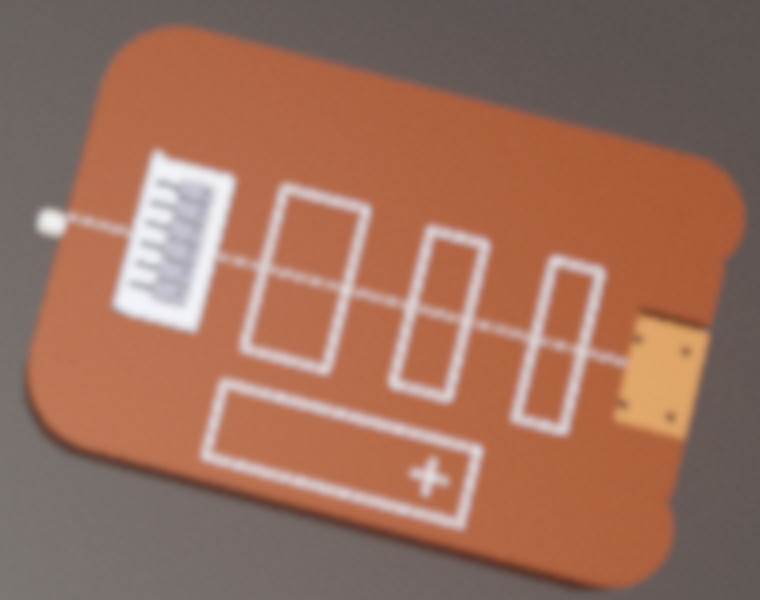

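The mat crop confirms the four parts and the standing bottle at (365,303). Both guitar crops show the outlines crisply, so I'll fit the guitar pose to their corners.

```bash
python3 - <<'E'
from h import *
c=calibration("top")
f=lambda x,y,u0,v0,z:px2w(c,u0+(x+.5)/4-.5,v0+(y+.5)/4-.5,z)
img=[(284,186),(371,207),(327,373),(243,350),(430,228),(488,240),(449,401),(391,387),(552,257),(605,268),(567,434),(514,420),(223,382),(482,448),(462,526),(204,459)]
mod=[]
for x,y,w,h in[(-48,0,44,86),(20,0,30,82),(80,0,26,84),(-10,-80,130,40)]:
    mod+=[(x-w/2,y+h/2),(x+w/2,y+h/2),(x+w/2,y-h/2),(x-w/2,y-h/2)]
P=np.array([f(*i,360,125,.045)[:2] for i in img]);M=np.array(mod)/1000
A=P-P.mean(0);B=M-M.mean(0);a=np.arctan2((B[:,0]*A[:,1]-B[:,1]*A[:,0]).sum(),(B*A).sum())
r=np.array([[np.cos(a),-np.sin(a)],[np.sin(a),np.cos(a)]]);t=P.mean(0)-r@M.mean(0)
print("guitar",t,np.degrees(a),"res mm",np.abs(P-M@r.T-t).max()*1000, "scale",np.linalg.norm(A)/np.linalg.norm(B))
for n,p,q,z in[("hum",(158,455),(290,431),.025),("sc",(163,119),(207,222),.023),("tube",(578,134),(562,270),.016),("plate_lr",(415,462),(661,472),.011),("knobs",(621,468),(534,463),.029),("bot",(362,300),(370,310),.06)]:
    p=f(*p,135,115,z);q=f(*q,135,115,z);d=q-p;print(n,np.round((p+q)/2,4),"len",np.linalg.norm(d).round(4),"ang",np.degrees(np.arctan2(d[1],d[0])).round(1))
plan([.508,.25,.30],np.radians(90))
E
```

```text
guitar [ 0.50746409 -0.22202409] -104.69980804288625 res mm 1.2488687131892995 scale 1.001627659088857
hum [0.4585 0.3169 0.025 ] len 0.0678 ang -79.4
sc [0.6005 0.3431 0.023 ] len 0.0599 ang -155.3
tube [0.5861 0.1448 0.016 ] len 0.0722 ang 174.4
plate_lr [0.4487 0.1594 0.011 ] len 0.1261 ang -92.1
knobs [0.4472 0.1371 0.029 ] len 0.0439 ang 86.9
bot [0.5225 0.2391 0.06  ] len 0.0065 ang -140.6
yaw90 shift [ 5.653 -7.071 -0.771] turn [-2.000e-04 -7.000e-04 -8.727e-01] tcp [ 0.2625 -0.6213  0.2218]
yaw270 shift [ 5.653 -7.071 -0.771] turn [-5.000e-04  1.000e-04  1.273e-01] tcp [ 0.2625 -0.6213  0.2218]
```

```bash
python3 - <<'E'
from h import *
plan([.507,-.222,.30],np.radians(255.3))
print(calibration("wrist"))
E
```

```text
yaw255 shift [ 3.806 -2.728 -0.778] turn [-5.000e-04  2.000e-04  2.089e-01] tcp [ 0.2625 -0.6213  0.2218]
yaw435 shift [ 3.806 -2.728 -0.778] turn [-2.000e-04 -6.000e-04 -7.911e-01] tcp [ 0.2625 -0.6213  0.2218]
{'fx': 426.7387884183795, 'fy': 426.7387884183795, 'cx': 325.90192709676853, 'cy': 239.35463412859247, 'view': array([[ 0.38934224, -0.92109006, -0.00239353, -0.67276339],
       [-0.890963  , -0.37726428,  0.25269861, -0.03079257],
       [-0.23366117, -0.0962537 , -0.96754208,  0.39028741],
       [ 0.        ,  0.        ,  0.        ,  1.        ]])}
```

Request:
apply_moves(
  increments="0.3 -0.2 -0.19 0 0 0 1;0.64 -0.45 -0.19 0 0 0 1;0.95 -0.68 -0.19 0 0 0 1",
)

```text
time: 0.48
tcp_pos: [0.3244, -0.5207, 0.2414]
ee_rot: [-0.0, 0.98, 0.199, 0.0]
ft_force: [0.6, 0.0, 0.4]
width: 0.0878
finger_force: 0.0
```

Request:
apply_moves(
  increments="0.48 -0.34 -0.19 0 0 0 1;0.95 -0.68 -0.19 0 0 0 1",
)

```text
time: 0.72
tcp_pos: [0.386, -0.4215, 0.2617]
ee_rot: [0.001, 0.98, 0.198, 0.001]
ft_force: [0.7, -0.9, -0.2]
width: 0.0881
finger_force: 0.0
```

Request:
apply_moves(
  increments="0.48 -0.34 -0.19 0 0 0 1;0.95 -0.68 -0.19 0 0 0 1",
)

```text
time: 0.98
tcp_pos: [0.4472, -0.3215, 0.2809]
ee_rot: [0.001, 0.98, 0.199, 0.001]
ft_force: [0.0, -0.7, -0.8]
width: 0.0875
finger_force: 0.0
```

Request:
apply_moves(
  increments="0.48 -0.34 -0.19 0 0 0.05 1;0.95 -0.68 -0.19 0 0 0.105 1;0.95 -0.68 -0.19 0 0 0.16 1;0.95 -0.68 -0.19 0 0 0.209 1;0.95 -0.68 -0.19 0 0 0.209 1",
)

```text
time: 1.6
tcp_pos: [0.5067, -0.2231, 0.2983]
ee_rot: [-0.0, 0.992, -0.127, -0.0]
ft_force: [1.0, -0.9, 0.8]
width: 0.0877
finger_force: 0.0
```

```bash
python3 - <<'E'
from h import *
c=calibration("wrist");s=sense();p,d=grab_frame("wrist")
cv2.imwrite("pics/w1.png",p[:,:,::-1]);np.savez("w1.npz",d=d,**c);print(s["tcp_pos"],s["time"],np.max(abs(s["joint_vel"])))
g=np.array([.50746,-.22202]);a=np.radians(-104.7)
for m in[(-48,0),(20,0),(80,0),(-10,-80)]:
    q=g+np.array([[np.cos(a),-np.sin(a)],[np.sin(a),np.cos(a)]])@np.array(m)/1000;print(m,q,w2px(c,[*q,.045]))
E
```

```text
[ 0.50670327 -0.22311242  0.29827583] 1.6 0.06727724369291682
(-48, 0) [ 0.51964038 -0.17559115] [276.80294151 198.87619206]
(20, 0) [ 0.50238484 -0.24136536] [346.08319761 198.97800703]
(80, 0) [ 0.48715936 -0.29940142] [407.19988471 199.06782473]
(-10, -80) [ 0.43261616 -0.19204669] [315.88051256 275.99991919]
```

View pics/w1.png

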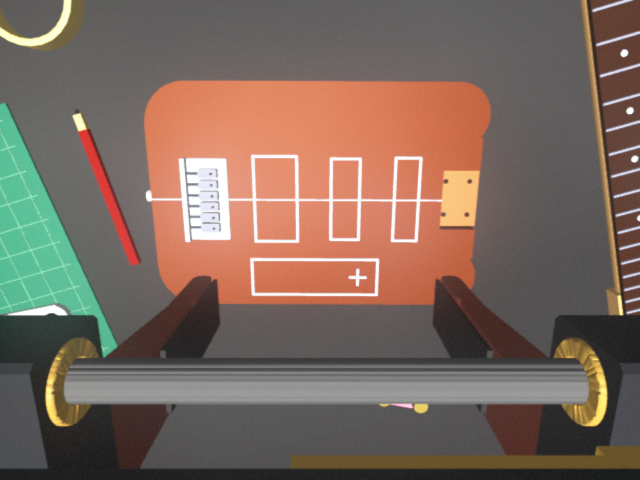

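Wrist view 1: the outlines are centred near (275,199), (345,199), (406,199) and (315,277), within about 1 px of the prediction. I'll refine with contour holes and plan the trip to the mat.

```bash
cat > gfit.py <<'E'
from h import *
c=dict(np.load("w1.npz"));p=cv2.imread("pics/w1.png").astype(int)
# warp guitar-top plane to world, 0.25mm/px
m=lambda x,y:w2px(c,[x,y,.045])
X0,Y0,S=.36,-.37,4000
src=np.float32([m(.36,-.37),m(.62,-.37),m(.62,-.1),m(.36,-.1)]);dst=np.float32([(0,0),(1040,0),(1040,1080),(0,1080)])
w=cv2.warpPerspective(p.astype(np.uint8),cv2.getPerspectiveTransform(src,dst),(1040,1080),flags=cv2.INTER_CUBIC)
b=((w.min(2)>120)*255).astype(np.uint8)
g=np.array([.50746,-.22202]);a=np.radians(-104.7);r=np.array([[np.cos(a),-np.sin(a)],[np.sin(a),np.cos(a)]])
for n,mk in[("hum",(-48,0)),("mid",(20,0)),("neck",(80,0)),("ctl",(-10,-80))]:
    q=(g+r@np.array(mk)/1000-[X0,Y0])*S
    k=cv2.findContours(b,cv2.RETR_CCOMP,cv2.CHAIN_APPROX_NONE)[0]
    k=[j for j in k if cv2.pointPolygonTest(cv2.convexHull(j),(float(q[0]+20),float(q[1]+12)),False)>0]
    k=max((j for j in k if cv2.minAreaRect(j)[1][0]*cv2.minAreaRect(j)[1][1]<6e5),key=lambda j:cv2.contourArea(cv2.convexHull(j)),default=None)
    R_=cv2.minAreaRect(k);print(n,np.array(R_[0])/S+[X0,Y0],np.array(R_[1])/S,R_[2],"pred",g+r@np.array(mk)/1000)
E
python3 gfit.py; python3 -c "
from h import *
plan([.508,.23,.30],np.radians(190.6));plan([.4585,.317,.15],np.radians(190.6))"
```

```text
hum [ 0.50590775 -0.22723074] [0.28339896 0.08910052] 75.46554565429688 pred [ 0.51964038 -0.17559115]
mid [ 0.50590775 -0.22723074] [0.28339896 0.08910052] 75.46554565429688 pred [ 0.50238484 -0.24136536]
neck [ 0.50590775 -0.22723074] [0.28339896 0.08910052] 75.46554565429688 pred [ 0.48715936 -0.29940142]
ctl [ 0.43237025 -0.19025317] [0.13294916 0.04272614] 75.18008422851562 pred [ 0.43261616 -0.19204669]
yaw191 shift [-1.124 -4.391 -0.016] turn [1.000e-04 2.000e-04 3.604e-01] tcp [ 0.5067 -0.2232  0.2984]
yaw371 shift [-1.124 -4.391 -0.016] turn [-2.000e-04  1.000e-04 -6.396e-01] tcp [ 0.5067 -0.2232  0.2984]
yaw191 shift [-1.821 -5.109  1.485] turn [1.000e-04 2.000e-04 3.604e-01] tcp [ 0.5067 -0.2232  0.2984]
yaw371 shift [-1.821 -5.109  1.485] turn [-2.000e-04  1.000e-04 -6.396e-01] tcp [ 0.5067 -0.2232  0.2984]
```

```bash
cat >> gfit.py <<'E'
print()
yy,xx=np.nonzero(b);P=np.c_[xx,yy]/S+[X0,Y0];L=((P-g)@r)*1000;al=[]
for n,x,y,wd,h in[("hum",-48,0,44,86),("mid",20,0,30,82),("neck",80,0,26,84),("ctl",-10,-80,130,40)]:
    k=(abs(L[:,0]-x)<wd/2+6)&(abs(L[:,1]-y)<h/2+6)&(abs(L[:,1])>5)
    q=cv2.minAreaRect((P[k]*1e4).astype(np.float32));print(n,np.array(q[0])/1e4,np.array(q[1])/10,q[2],"off in guitar mm",(r.T@(np.array(q[0])/1e4-g)*1000-[x,y]).round(2))
E
python3 gfit.py|tail -4
```

```text
hum [ 0.51995859 -0.17256121] [50.19786072 89.08672485] 75.09174346923828 off in guitar mm [-3.01 -0.46]
mid [ 0.50197007 -0.23986541] [33.07514954 84.650354  ] 75.09174346923828 off in guitar mm [-1.35 -0.78]
neck [ 0.48653145 -0.29783069] [28.89771423 86.60406494] 75.25643920898438 off in guitar mm [-1.36 -1.01]
ctl [ 0.43237026 -0.19025315] [132.94915771  42.72613831] 75.18008422851562 off in guitar mm [-1.67 -0.69]
```

Request:
apply_moves(
  increments="-0.11 -0.45 0 0 0 0 1;-0.23 -0.9 0 0 0 0 1",
)

```text
time: 1.9
tcp_pos: [0.5073, -0.1299, 0.2985]
ee_rot: [-0.0, 0.992, -0.127, -0.0]
ft_force: [-0.5, 0.4, -0.2]
width: 0.0875
finger_force: 0.0
```

Request:
apply_moves(
  increments="-0.11 -0.45 0 0 0 0 1;-0.23 -0.9 0 0 0 0 1",
)

```text
time: 2.15
tcp_pos: [0.5079, -0.0364, 0.2987]
ee_rot: [0.0, 0.992, -0.127, 0.0]
ft_force: [1.4, 0.8, 0.7]
width: 0.0877
finger_force: 0.0
```

Request:
apply_moves(
  increments="-0.11 -0.45 0 0 0 0 1;-0.23 -0.9 0 0 0 0 1",
)

```text
time: 2.4
tcp_pos: [0.5086, 0.0565, 0.2987]
ee_rot: [0.0, 0.992, -0.127, 0.0]
ft_force: [0.5, 0.4, -0.9]
width: 0.0879
finger_force: 0.0
```

Request:
apply_moves(
  increments="-0.11 -0.45 0 0 0 0 1;-0.23 -0.9 0 0 0 0 1",
)

```text
time: 2.65
tcp_pos: [0.5093, 0.1493, 0.2987]
ee_rot: [0.0, 0.992, -0.127, 0.0]
ft_force: [0.7, 0.5, 0.3]
width: 0.0878
finger_force: 0.0
```

Request:
apply_moves(
  increments="-0.2 -0.79 0 0 0 0.05 1;-0.2 -0.79 0 0 0 0.10 1;-0.2 -0.79 0 0 0 0.15 1;-0.2 -0.79 0 0 0 0.2 1;-0.2 -0.79 0 0 0 0.25 1;-0.2 -0.79 0 0 0 0.3 1;-0.2 -0.79 0 0 0 0.36 1;-0.2 -0.79 0 0 0 0.36 1;-0.2 -0.79 0 0 0 0.36 1",
)

```text
time: 3.78
tcp_pos: [0.5097, 0.2283, 0.2959]
ee_rot: [0.007, 0.792, -0.611, -0.006]
ft_force: [1.0, -0.5, -2.1]
width: 0.0879
finger_force: 0.0
```

```bash
python3 - <<'E'
from h import *
c=calibration("wrist");s=sense();p,d=grab_frame("wrist")
cv2.imwrite("pics/w2.png",p[:,:,::-1]);np.savez("w2.npz",d=d,**c);print(s["tcp_pos"],s["time"])
E
```

```text
[0.5096539  0.22828004 0.29585991] 3.775
```

View pics/w2.png

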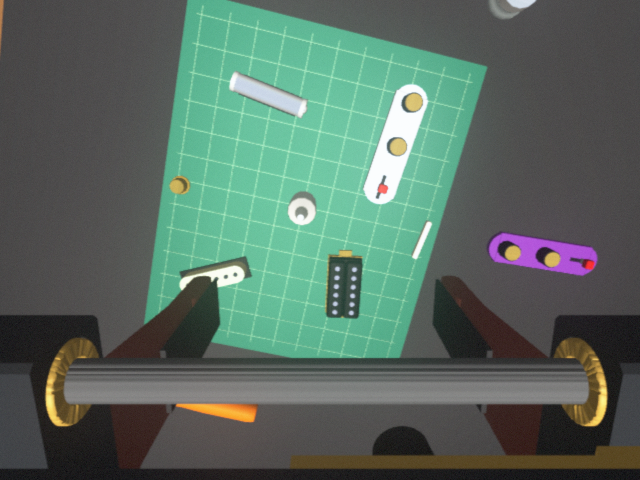

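Wrist view 2: humbucker at (344,290), aligned with the fingers; single coil (213,276), tube (268,95), plate (396,145) with red tip (382,188), bottle (302,210).

```bash
python3 - <<'E'
from h import *
c=dict(np.load("w2.npz"))
def seg(n,p,q,z):
    p=px2w(c,*p,z);q=px2w(c,*q,z);d=q-p;print(n,np.round((p+q)/2,4),"len",np.linalg.norm(d).round(4),"ang",np.degrees(np.arctan2(d[1],d[0])).round(1))
seg("hum dots",(345,268.5),(343,311.5),.025)
seg("sc dots",(195,280),(238,270),.023)
seg("tube ends",(233,81),(303,107),.016)
seg("knobs",(414,102),(398,146),.029)
seg("plate",(418,88),(374,201),.011)
print(px2w(c,302,212,.07))
plan([.4575,.317,.15],np.radians(190.6))
E
```

```text
hum dots [0.4597 0.3212 0.025 ] len 0.0497 ang 102.8
sc dots [0.5965 0.3388 0.023 ] len 0.0478 ang -152.0
tube ends [0.5844 0.1449 0.016 ] len 0.0718 ang 175.1
knobs [0.4473 0.1386 0.029 ] len 0.0436 ang 86.4
plate [0.4479 0.1611 0.011 ] len 0.1204 ang 85.0
[0.52491544 0.24011156 0.07      ]
yaw191 shift [-0.996  0.282  1.485] turn [ 0.0038 -0.0012  0.0201] tcp [0.5109 0.2283 0.2985]
yaw371 shift [-0.996  0.282  1.485] turn [ 0.0018  0.0058 -0.9799] tcp [0.5109 0.2283 0.2985]
```

Request:
apply_moves(
  increments="-0.5 0.13 0.3 0 0 0.014 1;-1 0.263 0.6 0 0 0.014 1;-1 0.263 1 0 0 0.014 1;-1 0.263 1 0 0 0.014 1",
)

```text
time: 4.32
tcp_pos: [0.4551, 0.3175, 0.193]
ee_rot: [0.011, 0.78, -0.626, -0.007]
ft_force: [-0.3, -1.2, 0.9]
width: 0.0881
finger_force: 0.0
```

Request:
apply_moves(
  increments="-0.012 0 0.35 0 0 0 1;-0.012 0 0.65 0 0 0 1;-0.012 0 0.65 0 0 0 1;-0.012 0 0.65 0 0 0 1",
)

```text
time: 4.82
tcp_pos: [0.4571, 0.3186, 0.1329]
ee_rot: [0.007, 0.778, -0.628, -0.006]
ft_force: [-0.1, 0.1, 0.3]
width: 0.0879
finger_force: 0.0
```

```bash
python3 - <<'E'
from h import *
c=calibration("wrist");s=sense();p,d=grab_frame("wrist")
crop(p,200,180,240,180,3,"pics/w3.png");np.savez("w3.npz",d=d,**c);print(s["tcp_pos"],s["ee_rot"],s["time"])
print(w2px(c,[.459,.319,.025]))
E
```

```text
[0.45714443 0.31863187 0.13289256] [ 0.00686098  0.77841364 -0.62768899 -0.00562732] 4.825
[319.94693742 234.91926272]
```

View pics/w3.png

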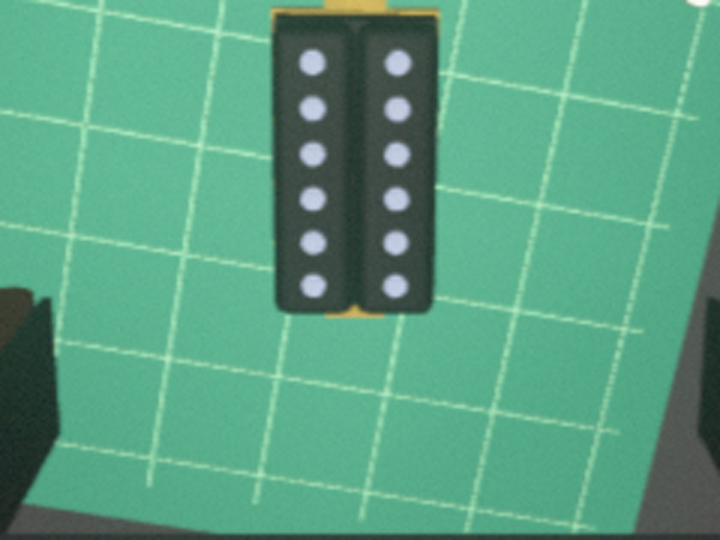

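Humbucker dead ahead: dot centre at crop (355,176), columns vertical, so the yaw is right.

```bash
python3 - <<'E'
from h import *
c=dict(np.load("w3.npz"));f=lambda x,y:px2w(c,200+(x+.5)/3-.5,180+(y+.5)/3-.5,.025)
ce=f(355,176.5);a=f(355,62);b=f(354.5,286);d=a-b;y=np.degrees(np.arctan2(d[1],d[0]));print(ce,np.linalg.norm(d),y)
s=sense();plan([ce[0],ce[1],.007],np.radians(y+270),s)
E
```

```text
[0.45974084 0.32161977 0.025     ] 0.05032205611979281 -78.15068296021857
yaw192 shift [-0.021 -0.054  1.258] turn [0.0055 0.     0.0022] tcp [0.4571 0.3188 0.1329]
yaw372 shift [-0.021 -0.054  1.258] turn [-1.000e-04  8.700e-03 -9.978e-01] tcp [0.4571 0.3188 0.1329]
```

Request:
apply_moves(
  increments="-0.021 -0.03 0.4 0.0055 0 0.002 1;-0.021 -0.04 0.8 0.0055 0 0.002 1;-0.021 -0.054 1 0.0055 0 0.002 1;-0.021 -0.054 1 0.0055 0 0.002 1",
)

```text
time: 5.38
tcp_pos: [0.4589, 0.3214, 0.031]
ee_rot: [0.002, 0.777, -0.63, -0.0]
ft_force: [0.5, 0.3, -0.5]
width: 0.0876
finger_force: 0.0
```

Request:
apply_moves(
  increments="0 0 0.15 0 0 0 1;0 0 0.258 0 0 0 1;0 0 0.258 0 0 0 1;0 0 0.258 0 0 0 0.3;0 0 0.258 0 0 0 0.3;0 0 0.258 0 0 0 0.3;0 0 0.258 0 0 0 0.3;0 0 0.258 0 0 0 0.3;0 0 0.258 0 0 0 0.3",
  grip_force=20,
)

```text
time: 6.5
tcp_pos: [0.4587, 0.3214, 0.0051]
ee_rot: [0.001, 0.777, -0.63, -0.0]
ft_force: [0.5, 0.5, 0.7]
width: 0.0375
finger_force: 20.0
```

```bash
python3 - <<'E'
from h import *
s=sense();print(s);plan(s["tcp_pos"],np.radians(255.17),s)
E
```

```text
{'time': 6.5, 'q': array([-1.41975236,  0.89028387,  1.00241736,  2.02316316, -1.03895769,
        0.86270127, -2.73840764]), 'joint_vel': array([ 0.0001646 , -0.00074431,  0.0008411 , -0.00083659,  0.0016404 ,
       -0.00020552,  0.00169582]), 'joint_torque': array([-1.64140837e-02, -4.98111820e+01,  1.90255022e+01, -1.14901382e+01,
        9.26817977e-02,  1.12532518e-03,  1.02990147e-03]), 'tcp_pos': array([0.45872595, 0.32144441, 0.00513814]), 'ee_rot': array([ 1.19082158e-03,  7.76565702e-01, -6.30035150e-01, -5.36187710e-05]), 'ft_force': array([0.5402174 , 0.54268801, 0.70628934]), 'moment': array([ 0.1779082 , -0.07153469, -0.00232402]), 'finger_force': 20.000207126140594, 'width': 0.03748400506243026}
yaw255 shift [0. 0. 0.] turn [ 8.000e-04 -1.000e-04 -3.515e-01] tcp [0.4587 0.3214 0.0051]
yaw435 shift [0. 0. 0.] turn [-1.000e-04 -9.000e-04  6.485e-01] tcp [0.4587 0.3214 0.0051]
```

Request:
apply_moves(
  increments="0 0 -0.1 0 0 0 0.3;0 0 -0.3 0 0 0 0.3;0 0 -0.65 0 0 0 0.3;0 0 -1 0 0 0 0.3;0 0 -1 0 0 0 0.3",
)

```text
time: 7.12
tcp_pos: [0.4605, 0.3222, 0.1084]
ee_rot: [-0.001, 0.776, -0.63, 0.0]
ft_force: [0.6, -0.6, -2.3]
width: 0.0373
finger_force: 20.0
```

Request:
apply_moves(
  increments="0.25 0.02 -0.25 0 0 0 0.3;0.62 0.055 -0.25 0 0 0 0.3;1 0.09 -0.25 0 0 0 0.3",
)

```text
time: 7.5
tcp_pos: [0.4703, 0.2211, 0.1302]
ee_rot: [0.001, 0.777, -0.63, -0.0]
ft_force: [-0.5, -0.5, -1.4]
width: 0.0375
finger_force: 20.0
```

Request:
apply_moves(
  increments="0.33 0.03 0 0 0 0 0.3;0.66 0.06 0 0 0 0 0.3;1 0.09 0 0 0 0 0.3",
)

```text
time: 7.88
tcp_pos: [0.4819, 0.1212, 0.1302]
ee_rot: [0.001, 0.777, -0.63, -0.0]
ft_force: [1.3, -0.2, -0.4]
width: 0.0377
finger_force: 20.0
```

Request:
apply_moves(
  increments="0.33 0.03 0 0 0 0 0.3;0.66 0.06 0 0 0 0 0.3;1 0.09 0 0 0 0 0.3",
)

```text
time: 8.25
tcp_pos: [0.4938, 0.0216, 0.1303]
ee_rot: [0.001, 0.777, -0.63, -0.0]
ft_force: [0.4, -0.8, -1.0]
width: 0.0372
finger_force: 20.0
```

Request:
apply_moves(
  increments="0.33 0.03 0 0 0 0 0.3;0.66 0.06 0 0 0 0 0.3;1 0.09 0 0 0 0 0.3",
)

```text
time: 8.62
tcp_pos: [0.5056, -0.078, 0.1304]
ee_rot: [0.001, 0.777, -0.63, -0.001]
ft_force: [0.3, 0.2, -2.2]
width: 0.0372
finger_force: 20.0
```

Request:
apply_moves(
  increments="0.33 0.03 0 0 0 -0.05 0.3;0.66 0.06 0 0 0 -0.1 0.3;0.978 0.081 0 0 0 -0.15 0.3;0.978 0.081 0 0 0 -0.2 0.3;0.978 0.081 0 0 0 -0.25 0.3;0.978 0.081 0 0 0 -0.3 0.3;0.978 0.081 0 0 0 -0.35 0.3;0.978 0.081 0 0 0 -0.3515 0.3;0.978 0.081 0 0 0 -0.3515 0.3;0.978 0.081 0 0 0 -0.3515 0.3",
)

```text
time: 9.88
tcp_pos: [0.5182, -0.1745, 0.1308]
ee_rot: [0.001, 0.992, -0.13, -0.001]
ft_force: [0.4, 0.6, -0.3]
width: 0.0373
finger_force: 20.0
```

```bash
python3 - <<'E'
from h import *
s=sense();print(s["q"],s["width"],s["time"]);plan([.5191,-.1747,.0495],np.radians(255.17),s)
c=calibration("wrist");s=sense();p,d=grab_frame("wrist")
cv2.imwrite("pics/w4.png",p[:,:,::-1]);np.savez("w4.npz",d=d,**c)
E
```

```text
[-0.41362629  0.49425252  0.81923399  1.98809242 -0.47150824  0.85984579
 -1.1677548 ] 0.03729908267462703 9.875
yaw255 shift [ 0.01  -0.002  0.813] turn [ 0.0008  0.0005 -0.0005] tcp [ 0.5182 -0.1745  0.1308]
yaw435 shift [ 0.01  -0.002  0.813] turn [ 8.000e-04 -1.200e-03  9.995e-01] tcp [ 0.5182 -0.1745  0.1308]
```

View pics/w4.png

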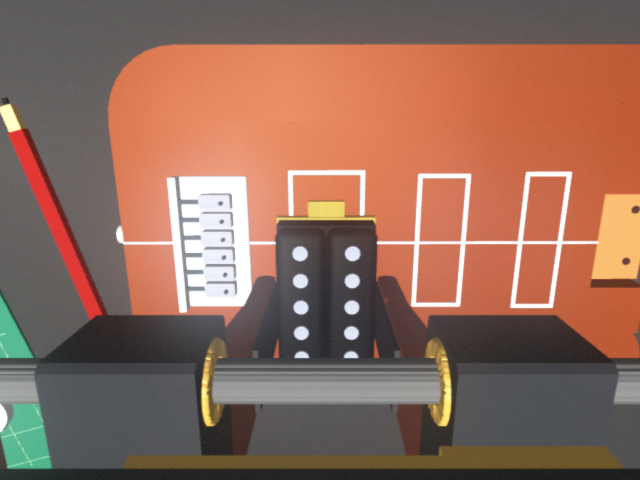

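Wrist view 4: humbucker held square; its centre u≈326 matches its outline (289–365, centre 327). I'll check the lengthwise offset from the lug end (326,202) and the outline edge (326,173).

```bash
python3 - <<'E'
from h import *
c=dict(np.load("w4.npz"));a=np.radians(-104.83);x=np.array([np.cos(a),np.sin(a)]);y=np.array([-x[1],x[0]])
t=np.array([.5182,-.1745])
for n,u,v,z in[("lugtop",326,201.5,.1307),("lines",327,172.5,.045),("linesL",291,172.5,.045),("linesR",363,172.5,.045),("bridgeR",250,242.5,.045),("cl",327,242.5,.045)]:
    q=px2w(c,u,v,z)[:2]-t;print(n,round(q@x*1000,1),round(q@y*1000,1))
E
```

```text
lugtop -1.0 40.8
lines -0.2 43.1
linesL -21.0 43.2
linesR 20.5 43.1
bridgeR -46.5 1.4
cl -0.3 1.3
```

Request:
apply_moves(
  increments="0 0 0.25 0 0 0 0.3;0 0 0.5 0 0 0 0.3;0 0 0.7 0 0 0 0.3;0 0 0.79 0 0 0 0.3;0 0 0.81 0 0 0 0.3;0 0 0.81 0 0 0 0.3",
)

```text
time: 10.68
tcp_pos: [0.5186, -0.1749, 0.0504]
ee_rot: [0.001, 0.992, -0.129, -0.0]
ft_force: [0.5, 0.9, -0.8]
width: 0.0374
finger_force: 20.0
```

Request:
apply_moves(
  increments="0 0 0.004 0 0 0 0.3;0 0 0.008 0 0 0 0.3;0 0 0.012 0 0 0 0.3;0 0 0.016 0 0 0 0.3",
)

```text
time: 11.18
tcp_pos: [0.5183, -0.1746, 0.0484]
ee_rot: [0.001, 0.992, -0.129, -0.001]
ft_force: [-0.1, -0.4, -1.1]
width: 0.0377
finger_force: 20.0
```

Request:
apply_moves(
  increments="0 0 0.003 0 0 0 0.3;0 0 0.006 0 0 0 0.3;0 0 0.009 0 0 0 0.3;0 0 0.012 0 0 0 0.3",
)

```text
time: 11.68
tcp_pos: [0.5182, -0.1747, 0.0471]
ee_rot: [0.001, 0.992, -0.129, -0.001]
ft_force: [-1.2, 0.2, 2.2]
width: 0.0369
finger_force: 20.0
```

Request:
apply_moves(
  increments="0 0 0.002 0 0 0 0.3;0 0 0.004 0 0 0 0.3;0 0 0.004 0 0 0 0.3",
)

```text
time: 12.05
tcp_pos: [0.5182, -0.1747, 0.0471]
ee_rot: [0.001, 0.992, -0.129, -0.001]
ft_force: [-2.8, 0.7, 5.7]
width: 0.0372
finger_force: 20.0
```

Request:
apply_moves(
  increments="0 0 -0.003 0 0 0 0.48;0 0 -0.003 0 0 0 0.52;0 0 -0.003 0 0 0 0.55;0 0 -0.003 0 0 0 0.55;0 0 -0.1 0 0 0 0.55;0 0 -0.4 0 0 0 0.55;0 0 -0.9 0 0 0 0.55;0 0 -1 0 0 0 1;0 0 -1 0 0 0 1;0 0 -1 0 0 0 1",
)

```text
time: 13.3
tcp_pos: [0.5176, -0.174, 0.1457]
ee_rot: [0.001, 0.992, -0.129, -0.002]
ft_force: [0.2, -0.4, -0.2]
width: 0.0746
finger_force: 0.0
```

```bash
python3 - <<'E'
from h import *
c=calibration("wrist");s=sense();p,d=grab_frame("wrist")
crop(p,170,110,260,190,3,"pics/w5.png");np.savez("w5.npz",d=d,**c);print(s["tcp_pos"],s["time"])
plan([.5853,.145,.15],np.radians(265),s);plan([.487,-.298,.13],np.radians(255.17),s)
E
```

```text
[ 0.51761512 -0.17399642  0.14567619] 13.3
yaw265 shift [-0.162 -3.257 -0.05 ] turn [ 0.0006  0.001  -0.0545] tcp [ 0.5176 -0.174   0.1457]
yaw445 shift [-0.162 -3.257 -0.05 ] turn [ 1.500e-03 -9.000e-04  9.455e-01] tcp [ 0.5176 -0.174   0.1457]
yaw255 shift [0.022 1.277 0.159] turn [0.0007 0.001  0.0001] tcp [ 0.5176 -0.174   0.1457]
yaw435 shift [0.022 1.277 0.159] turn [-0.0015  0.0011 -0.9999] tcp [ 0.5176 -0.174   0.1457]
```

View pics/w5.png

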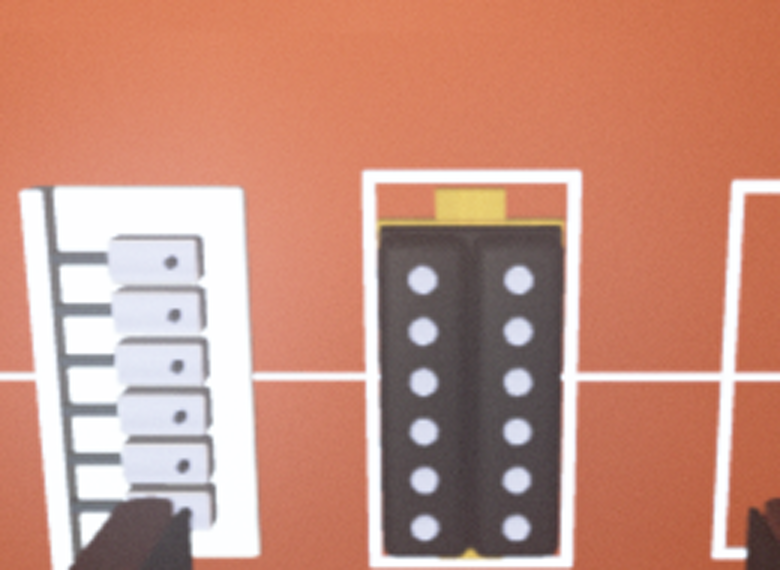

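Wrist view 5: the humbucker sits centred and square in its outline (outline 362–581, brass base 377–563, lug end at 190 against outline 170–184). Next is the tube.

Request:
apply_moves(
  increments="0 -0.4 0 0 0 0 1;-0.05 -0.9 0 0 0 0 1;-0.05 -0.9 0 0 0 0 1",
)

```text
time: 13.72
tcp_pos: [0.5368, -0.0816, 0.1449]
ee_rot: [0.001, 0.992, -0.126, -0.002]
ft_force: [0.6, -0.4, -0.2]
width: 0.0875
finger_force: 0.0
```

Request:
apply_moves(
  increments="0 -0.5 0 0 0 0 1;-0.05 -0.95 0 0 0 0 1",
)

```text
time: 13.98
tcp_pos: [0.556, 0.0068, 0.1457]
ee_rot: [0.001, 0.991, -0.13, -0.001]
ft_force: [0.7, -0.3, -0.0]
width: 0.0877
finger_force: 0.0
```

Request:
apply_moves(
  increments="0 -0.5 0 0 0 0 1;-0.05 -0.95 0 0 0 0 1",
)

```text
time: 14.22
tcp_pos: [0.5756, 0.1005, 0.1453]
ee_rot: [0.002, 0.992, -0.13, -0.001]
ft_force: [-0.1, -0.1, 0.6]
width: 0.0878
finger_force: 0.0
```

Request:
apply_moves(
  increments="-0.01 -0.457 0 0 0 -0.027 1;-0.01 -0.457 0 0 0 -0.0545 1;-0.01 -0.457 0 0 0 -0.0545 1;-0.01 -0.457 0 0 0 -0.0545 1",
)

```text
time: 14.72
tcp_pos: [0.5861, 0.1427, 0.1457]
ee_rot: [0.001, 0.999, -0.046, -0.001]
ft_force: [0.3, -0.8, 1.3]
width: 0.0876
finger_force: 0.0
```

```bash
python3 - <<'E'
from h import *
c=calibration("wrist");s=sense();p,d=grab_frame("wrist")
crop(p,200,130,240,200,3,"pics/w6.png");np.savez("w6.npz",d=d,**c);print(s["tcp_pos"],s["q"],s["time"])
E
```

```text
[0.58608977 0.14274636 0.14565185] [-0.89999594  0.55186241  0.77061509  1.8407266  -0.46581753  0.94238666
 -1.58308703] 14.725
```

View pics/w6.png

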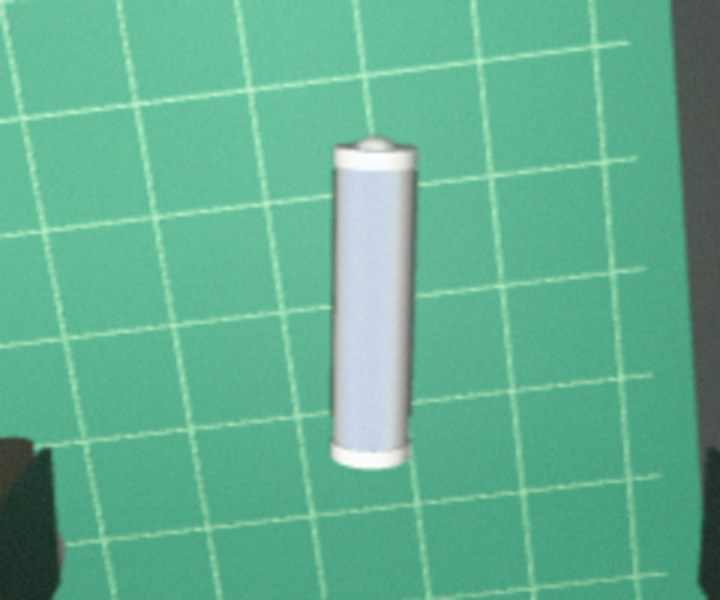

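Wrist view 6: tube axis from crop (376,143) to (370,468), between the open fingers.

```bash
python3 - <<'E'
from h import *
c=dict(np.load("w6.npz"))
for z,va,vb in[(.016,143,468),(.023,143,468),(.025,145,466)]:
    f=lambda x,y:px2w(c,200+(x+.5)/3-.5,130+(y+.5)/3-.5,z)
    a=f(376,va);b=f(370.5,vb);d=a-b;ce=(a+b)/2;y=np.degrees(np.arctan2(d[1],d[0]));print(z,ce,np.linalg.norm(d),y)
s=sense();plan([ce[0],ce[1],.010],np.radians(y+270),s)
E
```

```text
0.016 [0.58257459 0.14523879 0.016     ] 0.07847700121227276 -6.244481573864414
0.023 [0.58430527 0.14506773 0.023     ] 0.07659249170815847 -6.244481573864407
0.025 [0.58483059 0.14501573 0.025     ] 0.07511623306588085 -6.256218330255217
yaw264 shift [-0.013 -0.023  1.358] turn [0.0008 0.0006 0.0058] tcp [0.5862 0.143  0.1458]
yaw444 shift [-0.013 -0.023  1.358] turn [-9.000e-04  1.200e-03 -9.942e-01] tcp [0.5862 0.143  0.1458]
```

Request:
apply_moves(
  increments="-0.016 -0.022 0.4 0 0 0.006 1;-0.016 -0.022 0.8 0 0 0.006 1;-0.016 -0.022 1 0 0 0.006 0.6;-0.016 -0.022 1 0 0 0.006 0.6",
)

```text
time: 15.28
tcp_pos: [0.5841, 0.1458, 0.0452]
ee_rot: [0.002, 0.999, -0.054, -0.002]
ft_force: [0.0, -0.3, 0.3]
width: 0.0712
finger_force: 0.0
```

Request:
apply_moves(
  increments="0 0 0.2 0 0 0 0.5;0 0 0.35 0 0 0 0.5;0 0 0.352 0 0 0 0.5;0 0 0.352 0 0 0 0.1;0 0 0.352 0 0 0 0.1;0 0 0.352 0 0 0 0.1;0 0 0.352 0 0 0 0.1;0 0 0.352 0 0 0 0.1;0 0 0.352 0 0 0 0.1",
  grip_force=20,
)

```text
time: 16.4
tcp_pos: [0.585, 0.1464, 0.0113]
ee_rot: [0.001, 0.999, -0.053, -0.001]
ft_force: [-0.5, -2.0, 5.5]
width: 0.0176
finger_force: 20.0
```

```bash
python3 - <<'E'
from h import *
s=sense();print(s["width"]);plan([.4868,-.2984,.14],np.radians(255.17),s)
E
```

```text
0.017608672394456258
yaw255 shift [-0.503  4.529 -1.279] turn [0.0006 0.0002 0.0484] tcp [0.585  0.1464 0.0113]
yaw435 shift [-0.503  4.529 -1.279] turn [-4.000e-04  9.000e-04 -9.516e-01] tcp [0.585  0.1464 0.0113]
```

Request:
apply_moves(
  increments="0 0 -0.05 0 0 0 0.1;0 0 -0.3 0 0 0 0.1;0 0 -0.65 0 0 0 0.1;0 0 -1 0 0 0 0.1;0 0 -1 0 0 0 0.1",
)

```text
time: 17.02
tcp_pos: [0.5864, 0.1472, 0.1131]
ee_rot: [-0.0, 0.999, -0.053, 0.001]
ft_force: [0.5, -0.1, -1.5]
width: 0.0173
finger_force: 20.0
```

Request:
apply_moves(
  increments="-0.03 0.25 -0.28 0 0 0 0.1;-0.06 0.6 -0.28 0 0 0 0.1;-0.1 0.95 -0.28 0 0 0 0.1",
)

```text
time: 17.4
tcp_pos: [0.5639, 0.0529, 0.1381]
ee_rot: [0.001, 0.999, -0.053, -0.001]
ft_force: [-0.1, 0.1, 0.2]
width: 0.0175
finger_force: 20.0
```

Request:
apply_moves(
  increments="-0.03 0.32 0 0 0 0 0.1;-0.06 0.65 0 0 0 0 0.1;-0.1 0.95 0 0 0 0 0.1",
)

```text
time: 17.77
tcp_pos: [0.5436, -0.0409, 0.138]
ee_rot: [0.001, 0.999, -0.053, -0.002]
ft_force: [-0.4, -0.1, -1.1]
width: 0.0173
finger_force: 20.0
```

Request:
apply_moves(
  increments="-0.03 0.32 0 0 0 0 0.1;-0.06 0.65 0 0 0 0 0.1;-0.1 0.95 0 0 0 0 0.1",
)

```text
time: 18.15
tcp_pos: [0.5236, -0.1341, 0.1382]
ee_rot: [0.001, 0.999, -0.053, -0.002]
ft_force: [0.5, 0.0, -1.0]
width: 0.0176
finger_force: 20.0
```

Request:
apply_moves(
  increments="-0.03 0.32 0 0 0 0 0.1;-0.06 0.65 0 0 0 0 0.1;-0.1 0.95 0 0 0 0 0.1",
)

```text
time: 18.52
tcp_pos: [0.5037, -0.2273, 0.1384]
ee_rot: [0.001, 0.999, -0.053, -0.002]
ft_force: [0.6, 0.8, -1.4]
width: 0.0174
finger_force: 20.0
```

Request:
apply_moves(
  increments="-0.05 0.35 0 0 0 0.024 0.1;-0.103 0.729 0 0 0 0.0484 0.1;-0.103 0.729 0 0 0 0.0484 0.1;-0.103 0.729 0 0 0 0.0484 0.1;-0.103 0.729 0 0 0 0.0484 0.1",
)

```text
time: 19.15
tcp_pos: [0.4871, -0.2966, 0.1392]
ee_rot: [0.0, 0.992, -0.128, -0.001]
ft_force: [0.2, 0.3, -0.3]
width: 0.0175
finger_force: 20.0
```

```bash
python3 - <<'E'
from h import *
s=sense();print(s["q"],s["width"],s["time"]);plan([.4868,-.2984,.057],np.radians(255.17),s)
c=calibration("wrist");s=sense();p,d=grab_frame("wrist")
crop(p,200,140,250,200,3,"pics/w7.png");np.savez("w7.npz",d=d,**c)
E
```

```text
[-0.1742175   0.5224568   0.82194347  1.92700432 -0.48201806  0.90226734
 -0.93638012] 0.01745335532897195 19.15
yaw255 shift [0.003 0.017 0.822] turn [0.0004 0.0007 0.0009] tcp [ 0.4871 -0.2966  0.1392]
yaw435 shift [0.003 0.017 0.822] turn [-1.100e-03  6.000e-04 -9.991e-01] tcp [ 0.4871 -0.2966  0.1392]
```

View pics/w7.png

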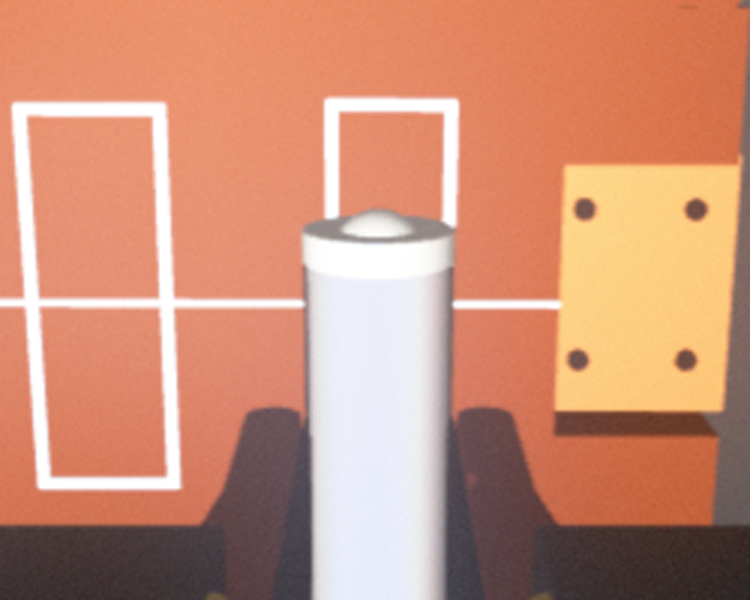

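Wrist view 7: tube held square. Its outline is at crop u 327–457 (centre 392) against the tube at 378, so a shift towards the neck is needed.

```bash
python3 - <<'E'
from h import *
c=dict(np.load("w7.npz"));a=np.radians(-104.83);x=np.array([np.cos(a),np.sin(a)]);y=np.array([-x[1],x[0]])
t=np.array([.4871,-.2966])
for n,u,v,z in[("topL",331,105,.045),("topR",452,105,.045),("cl",391,304,.045),("L",331,215,.045),("R",450,220,.045),("tube crest end",378,233,.139+.0137),("tube side end",379,222,.139+.0047),("tubeC",378,304,.15)]:
    q=px2w(c,200+(u+.5)/3-.5,140+(v+.5)/3-.5,z)[:2]-t;print(n,round(q@x*1000,1),round(q@y*1000,1))
E
```

```text
topL -10.6 40.9
topR 13.4 41.0
cl 1.5 -0.0
L -10.8 18.7
R 13.4 17.7
tube crest end -1.4 37.5
tube side end -1.3 37.0
tubeC -1.4 28.1
```

Request:
apply_moves(
  increments="-0.003 0.019 0.25 0 0 0.001 0.1;-0.003 0.019 0.5 0 0 0.001 0.1;-0.003 0.019 0.72 0 0 0.001 0.1;-0.003 0.019 0.82 0 0 0.001 0.1;-0.003 0.019 0.837 0 0 0.001 0.1;-0.003 0.019 0.837 0 0 0.001 0.1",
)

```text
time: 19.95
tcp_pos: [0.4862, -0.3003, 0.0567]
ee_rot: [0.001, 0.991, -0.13, -0.0]
ft_force: [-0.0, -0.3, 0.3]
width: 0.0177
finger_force: 20.0
```

Request:
apply_moves(
  increments="0 0 0.004 0 0 0 0.1;0 0 0.008 0 0 0 0.1;0 0 0.011 0 0 0 0.1;0 0 0.014 0 0 0 0.1;0 0 0.017 0 0 0 0.1",
)

```text
time: 20.58
tcp_pos: [0.4858, -0.3001, 0.0544]
ee_rot: [0.001, 0.991, -0.13, -0.001]
ft_force: [-1.1, -0.6, -0.9]
width: 0.0174
finger_force: 20.0
```

Request:
apply_moves(
  increments="0 -0.018 0 0 0 0 0.1;0 -0.018 0 0 0 0 0.1;0 -0.018 0.004 0 0 0 0.1;0 -0.018 0.008 0 0 0 0.1;0 -0.018 0.01 0 0 0 0.1;0 -0.018 0.01 0 0 0 0.1",
)

```text
time: 21.32
tcp_pos: [0.4862, -0.2984, 0.0534]
ee_rot: [0.001, 0.991, -0.131, -0.001]
ft_force: [0.2, 0.3, -0.8]
width: 0.0171
finger_force: 20.0
```

Request:
apply_moves(
  increments="0 0 0.002 0 0 0 0.1;0 0 0.004 0 0 0 0.1;0 0 0.004 0 0 0 0.1",
)

```text
time: 21.7
tcp_pos: [0.4863, -0.2984, 0.0533]
ee_rot: [0.001, 0.991, -0.131, -0.001]
ft_force: [-0.8, 1.8, 4.2]
width: 0.0176
finger_force: 20.0
```

Request:
apply_moves(
  increments="0 0 -0.003 0 0 0 0.3;0 0 -0.003 0 0 0 0.4;0 0 -0.003 0 0 0 0.45;0 0 -0.003 0 0 0 0.45;0 0 -0.1 0 0 0 0.45;0 0 -0.4 0 0 0 0.45;0 0 -0.8 0 0 0 0.45;0 0 -0.95 0 0 0 1;0 0 -0.95 0 0 0 1;0 0 -0.95 0 0 0 1",
)

```text
time: 22.95
tcp_pos: [0.4859, -0.2976, 0.1469]
ee_rot: [0.001, 0.991, -0.13, -0.001]
ft_force: [-0.6, 0.2, -0.1]
width: 0.066
finger_force: 0.0
```

```bash
python3 - <<'E'
from h import *
c=calibration("wrist");s=sense();p,d=grab_frame("wrist")
crop(p,200,130,250,200,3,"pics/w8.png");np.savez("w8.npz",d=d,**c);print(s["tcp_pos"],s["time"])
plan([.598,.341,.15],np.radians(297),s)
E
```

```text
[ 0.48588653 -0.29757369  0.14692148] 22.95
yaw297 shift [-0.567 -6.459 -0.04 ] turn [ 2.000e-04  1.000e-03 -2.332e-01] tcp [ 0.4859 -0.2976  0.1469]
yaw477 shift [-0.567 -6.459 -0.04 ] turn [ 1.300e-03 -2.000e-04  7.668e-01] tcp [ 0.4859 -0.2976  0.1469]
```

View pics/w8.png

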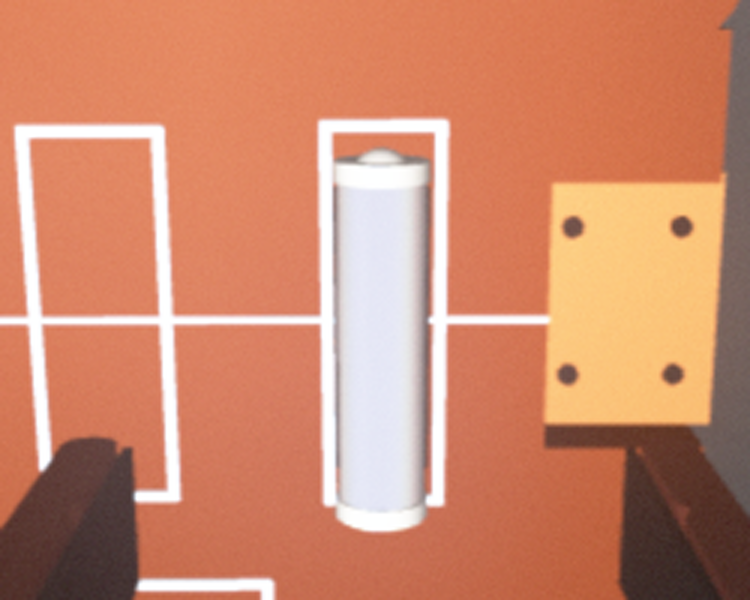

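```bash
python3 - <<'E'
from h import *
c=dict(np.load("w8.npz"));a=np.radians(-104.83);x=np.array([np.cos(a),np.sin(a)]);y=np.array([-x[1],x[0]])
t=np.array([.4859,-.2976])
for n,u,v,z in[("mtop",383.5,127,.045),("mbot",384,501,.045),("cl",384,321,.045),("tube top crest",382.5,167,.067),("tube bot crest",381.5,530,.067)]:
    q=px2w(c,200+(u+.5)/3-.5,130+(v+.5)/3-.5,z)[:2]-t;print(n,round(q@x*1000,1),round(q@y*1000,1))
E
```

```text
mtop 0.1 41.6
mbot 0.1 -40.4
cl 0.2 0.7
tube top crest -0.2 36.4
tube bot crest -0.5 -37.7
```

Wrist view 8: the tube is within about 1 mm of its outline (outline 319–448, tube 335–430). Next is the single coil.

Request:
apply_moves(
  increments="-0.03 -0.35 0 0 0 0 1;-0.07 -0.8 0 0 0 0 1;-0.08 -0.923 0 0 0 0 1",
)

```text
time: 23.38
tcp_pos: [0.5026, -0.2038, 0.1464]
ee_rot: [0.0, 0.992, -0.129, -0.002]
ft_force: [0.7, -0.8, 0.3]
width: 0.0873
finger_force: 0.0
```

Request:
apply_moves(
  increments="-0.04 -0.46 0 0 0 0 1;-0.08 -0.923 0 0 0 0 1",
)

```text
time: 23.62
tcp_pos: [0.5184, -0.1157, 0.1471]
ee_rot: [0.001, 0.991, -0.132, -0.001]
ft_force: [1.1, -0.3, -0.6]
width: 0.0878
finger_force: 0.0
```

Request:
apply_moves(
  increments="-0.04 -0.46 0 0 0 0 1;-0.08 -0.923 0 0 0 0 1",
)

```text
time: 23.88
tcp_pos: [0.5347, -0.024, 0.1469]
ee_rot: [0.001, 0.991, -0.131, -0.001]
ft_force: [0.9, -0.3, 0.1]
width: 0.0874
finger_force: 0.0
```

Request:
apply_moves(
  increments="-0.04 -0.46 0 0 0 0 1;-0.08 -0.923 0 0 0 0 1",
)

```text
time: 24.12
tcp_pos: [0.551, 0.0672, 0.1467]
ee_rot: [0.002, 0.991, -0.131, -0.001]
ft_force: [0.4, -0.7, 0.2]
width: 0.0878
finger_force: 0.0
```

Request:
apply_moves(
  increments="-0.04 -0.46 0 0 0 0 1;-0.08 -0.923 0 0 0 0 1",
)

```text
time: 24.38
tcp_pos: [0.5673, 0.1583, 0.1464]
ee_rot: [0.002, 0.991, -0.131, -0.001]
ft_force: [-0.4, -0.6, 0.8]
width: 0.0877
finger_force: 0.0
```

Request:
apply_moves(
  increments="-0.04 -0.46 0 0 0 0 1;-0.08 -0.923 0 0 0 0 1",
)

```text
time: 24.62
tcp_pos: [0.5836, 0.2495, 0.1461]
ee_rot: [0.002, 0.991, -0.131, -0.001]
ft_force: [0.5, -1.6, -0.3]
width: 0.0883
finger_force: 0.0
```

Request:
apply_moves(
  increments="-0.04 -0.46 0 0 0 -0.05 1;-0.087 -0.92 0 0 0 -0.1 1;-0.087 -0.92 0 0 0 -0.15 1;-0.087 -0.92 0 0 0 -0.2 1;-0.087 -0.92 0 0 0 -0.233 1;-0.087 -0.92 0 0 0 -0.233 1;-0.087 -0.92 0 0 0 -0.233 1;-0.087 -0.92 0 0 0 -0.233 1",
)

```text
time: 25.62
tcp_pos: [0.5988, 0.34, 0.1464]
ee_rot: [0.001, 0.973, 0.232, -0.001]
ft_force: [-0.5, -0.4, -0.2]
width: 0.0878
finger_force: 0.0
```

```bash
python3 - <<'E'
from h import *
c=calibration("wrist");s=sense();p,d=grab_frame("wrist")
crop(p,200,130,240,200,3,"pics/w9.png");np.savez("w9.npz",d=d,**c);print(s["tcp_pos"],s["q"],s["time"])
E
```

```text
[0.59875677 0.34001152 0.14636456] [-1.01190213  0.64385011  0.61156566  1.61636087 -0.4157377   1.01766459
 -1.37373549] 25.625
```

View pics/w9.png

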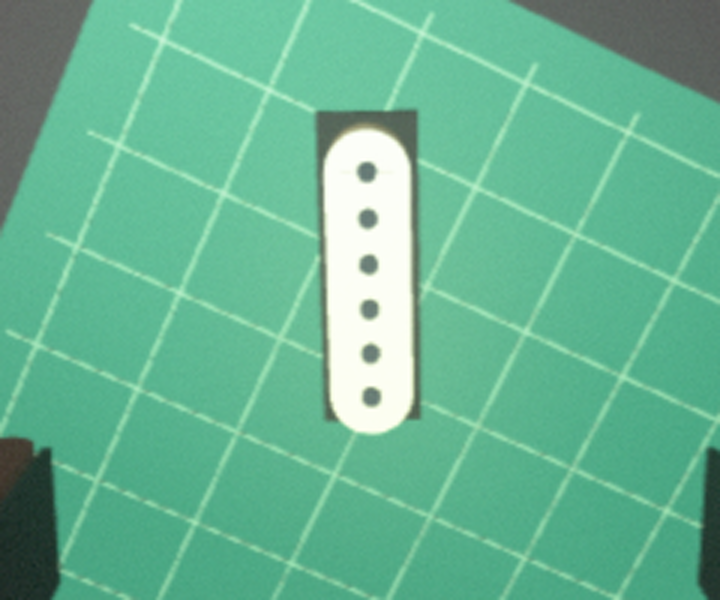

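Wrist view 9: the single coil's dots run from crop (367,172) to (371,397), centre (369,287).

```bash
python3 - <<'E'
from h import *
c=dict(np.load("w9.npz"));f=lambda x,y:px2w(c,200+(x+.5)/3-.5,130+(y+.5)/3-.5,.023)
ce=f(369,287);a=f(367,172);b=f(371.5,397);d=a-b;y=np.degrees(np.arctan2(d[1],d[0]));print(ce,np.linalg.norm(d),y)
a=f(367,127);b=f(372,434);print((a+b)/2,np.linalg.norm(a-b))
s=sense();plan([ce[0],ce[1],.0085],np.radians(y+270),s)
E
```

```text
[0.60091201 0.34485666 0.023     ] 0.052673033423678586 27.88569629172149
[0.60132533 0.34491725 0.023     ] 0.07178064387221939
yaw298 shift [ 0.045 -0.034  1.379] turn [ 0.0003  0.0008 -0.0055] tcp [0.5987 0.3401 0.1464]
yaw478 shift [ 0.045 -0.034  1.379] turn [ 1.300e-03 -5.000e-04  9.945e-01] tcp [0.5987 0.3401 0.1464]
```

Request:
apply_moves(
  increments="0.045 -0.034 0.4 0 0 -0.0055 0.7;0.045 -0.034 0.8 0 0 -0.0055 0.6;0.045 -0.034 1 0 0 -0.0055 0.6;0.045 -0.034 1 0 0 -0.0055 0.6",
)

```text
time: 26.18
tcp_pos: [0.6003, 0.3446, 0.0455]
ee_rot: [0.001, 0.97, 0.241, -0.002]
ft_force: [-1.6, -0.2, 0.6]
width: 0.0533
finger_force: 0.0
```

Request:
apply_moves(
  increments="0 0 0.2 0 0 0 0.5;0 0 0.35 0 0 0 0.5;0 0 0.377 0 0 0 0.5;0 0 0.377 0 0 0 0.5;0 0 0.377 0 0 0 0.12;0 0 0.377 0 0 0 0.12;0 0 0.377 0 0 0 0.12;0 0 0.377 0 0 0 0.12;0 0 0.377 0 0 0 0.12;0 0 0.377 0 0 0 0.12",
  grip_force=20,
)

```text
time: 27.42
tcp_pos: [0.6012, 0.3451, 0.0093]
ee_rot: [0.001, 0.97, 0.241, -0.001]
ft_force: [-1.0, -0.9, 5.2]
width: 0.0187
finger_force: 20.0
```

```bash
python3 - <<'E'
from h import *
s=sense();print(s["width"],s["tcp_pos"]);plan([.502,-.2406,.14],np.radians(255.17),s)
E
```

```text
0.018691018125420556 [0.6012163  0.34510384 0.0092772 ]
yaw255 shift [-3.622  4.711 -1.297] turn [0.0005 0.0005 0.2376] tcp [0.6012 0.3451 0.0093]
yaw435 shift [-3.622  4.711 -1.297] turn [-6.000e-04  6.000e-04 -7.624e-01] tcp [0.6012 0.3451 0.0093]
```

Request:
apply_moves(
  increments="0 0 -0.05 0 0 0 0.12;0 0 -0.3 0 0 0 0.12;0 0 -0.65 0 0 0 0.12;0 0 -1 0 0 0 0.12;0 0 -1 0 0 0 0.12",
)

```text
time: 28.05
tcp_pos: [0.6028, 0.346, 0.1118]
ee_rot: [-0.0, 0.97, 0.241, 0.001]
ft_force: [-0.7, 0.7, -1.0]
width: 0.0189
finger_force: 20.0
```

Request:
apply_moves(
  increments="-0.18 0.24 -0.3 0 0 0 0.12;-0.45 0.59 -0.3 0 0 0 0.12;-0.72 0.94 -0.3 0 0 0 0.12",
)

```text
time: 28.42
tcp_pos: [0.5805, 0.2274, 0.138]
ee_rot: [0.001, 0.97, 0.242, -0.002]
ft_force: [0.5, 0.2, -0.4]
width: 0.0187
finger_force: 20.0
```

Request:
apply_moves(
  increments="-0.24 0.31 0 0 0 0 0.12;-0.48 0.63 0 0 0 0 0.12;-0.72 0.94 0 0 0 0 0.12",
)

```text
time: 28.8
tcp_pos: [0.5607, 0.1104, 0.1382]
ee_rot: [0.001, 0.97, 0.241, -0.002]
ft_force: [1.0, -1.2, -0.8]
width: 0.0191
finger_force: 20.0
```

Request:
apply_moves(
  increments="-0.24 0.31 0 0 0 0 0.12;-0.48 0.63 0 0 0 0 0.12;-0.72 0.94 0 0 0 0 0.12",
)

```text
time: 29.18
tcp_pos: [0.5412, -0.0061, 0.1385]
ee_rot: [0.001, 0.97, 0.241, -0.002]
ft_force: [0.2, 0.3, -1.3]
width: 0.0193
finger_force: 20.0
```

Request:
apply_moves(
  increments="-0.24 0.31 0 0 0 0 0.12;-0.48 0.63 0 0 0 0 0.12;-0.72 0.94 0 0 0 0 0.12",
)

```text
time: 29.55
tcp_pos: [0.5217, -0.1227, 0.1388]
ee_rot: [0.0, 0.97, 0.241, -0.002]
ft_force: [-0.4, -0.1, -0.2]
width: 0.0189
finger_force: 20.0
```

Request:
apply_moves(
  increments="-0.25 0.32 0 0 0 0.05 0.12;-0.5 0.65 0 0 0 0.1 0.12;-0.742 0.951 0 0 0 0.15 0.12;-0.742 0.951 0 0 0 0.2 0.12;-0.742 0.951 0 0 0 0.2376 0.12;-0.742 0.951 0 0 0 0.2376 0.12;-0.742 0.951 0 0 0 0.2376 0.12;-0.742 0.951 0 0 0 0.2376 0.12;-0.742 0.951 0 0 0 0.2376 0.12;-0.742 0.951 0 0 0 0.2376 0.12",
)

```text
time: 30.8
tcp_pos: [0.5019, -0.2406, 0.1402]
ee_rot: [0.001, 0.992, -0.129, -0.001]
ft_force: [0.5, -0.4, 0.0]
width: 0.0186
finger_force: 20.0
```

```bash
python3 - <<'E'
from h import *
s=sense();print(s["width"],s["time"]);plan([.502,-.2406,.0535],np.radians(255.17),s)
c=calibration("wrist");s=sense();p,d=grab_frame("wrist")
crop(p,200,140,250,200,3,"pics/w10.png");np.savez("w10.npz",d=d,**c)
E
```

```text
0.018649175732758615 30.8
yaw255 shift [ 0.002 -0.002  0.867] turn [0.0006 0.0003 0.0001] tcp [ 0.5019 -0.2406  0.1402]
yaw435 shift [ 0.002 -0.002  0.867] turn [-5.000e-04  1.000e-03 -9.999e-01] tcp [ 0.5019 -0.2406  0.1402]
```

View pics/w10.png

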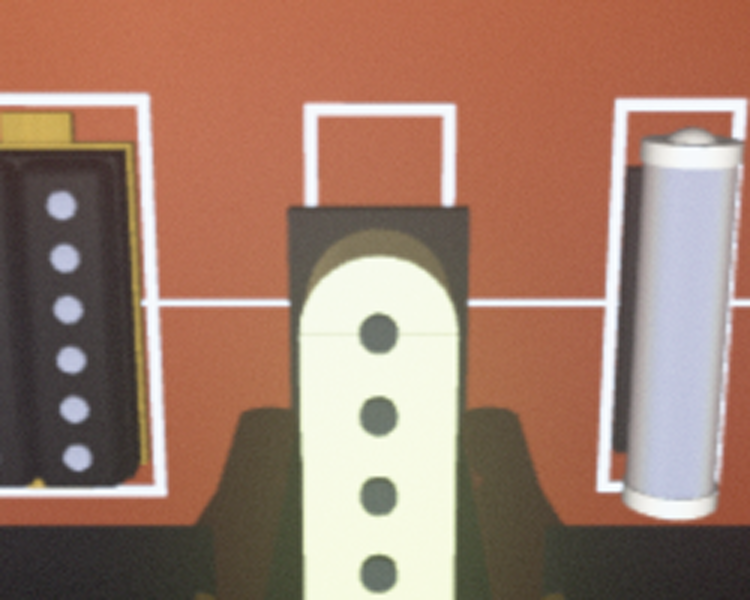

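Wrist view 10: the coil base (289–469, centre 379) lines up with its outline (305–456, centre 380); now the lengthwise check.

```bash
python3 - <<'E'
from h import *
c=dict(np.load("w10.npz"));a=np.radians(-104.83);x=np.array([np.cos(a),np.sin(a)]);y=np.array([-x[1],x[0]])
t=np.array([.5019,-.2406])
for n,u,v,z in[("mtop",380.5,110,.045),("cl",380,303,.045),("base end",379,208,.1369)]:
    q=px2w(c,200+(u+.5)/3-.5,140+(v+.5)/3-.5,z)[:2]-t;print(n,round(q@x*1000,1),round(q@y*1000,1))
E
```

```text
mtop -0.6 39.9
cl -0.7 0.0
base end -1.1 37.3
```

Request:
apply_moves(
  increments="0 0 0.25 0 0 0 0.12;0 0 0.5 0 0 0 0.12;0 0 0.72 0 0 0 0.12;0 0 0.72 0 0 0 0.12;0 0 0.72 0 0 0 0.12",
)

```text
time: 31.48
tcp_pos: [0.5022, -0.2411, 0.0689]
ee_rot: [0.001, 0.992, -0.129, -0.0]
ft_force: [0.8, 0.2, -0.8]
width: 0.0187
finger_force: 20.0
```

Request:
apply_moves(
  increments="0.003 0 0.07 0 0 0 0.12;0.003 0 0.13 0 0 0 0.12;0.003 0 0.15 0 0 0 0.12;0.003 0 0.156 0 0 0 0.12;0.003 0 0.161 0 0 0 0.12;0.003 0 0.166 0 0 0 0.12;0.003 0 0.17 0 0 0 0.12;0.003 0 0.173 0 0 0 0.12",
)

```text
time: 32.48
tcp_pos: [0.5021, -0.2408, 0.0512]
ee_rot: [0.001, 0.992, -0.129, -0.001]
ft_force: [-2.3, 1.0, 7.6]
width: 0.0187
finger_force: 20.0
```

Request:
apply_moves(
  increments="0 0 0.003 0 0 0 0.12;0 0 0.006 0 0 0 0.12;0 0 0.006 0 0 0 0.12",
)

```text
time: 32.85
tcp_pos: [0.5021, -0.2408, 0.0512]
ee_rot: [0.0, 0.992, -0.129, -0.0]
ft_force: [-3.0, 0.8, 11.7]
width: 0.0188
finger_force: 20.0
```

Request:
apply_moves(
  increments="0 0 -0.006 0 0 0 0.3;0 0 -0.006 0 0 0 0.4;0 0 -0.006 0 0 0 0.45;0 0 -0.006 0 0 0 0.45;0 0 -0.1 0 0 0 0.45;0 0 -0.4 0 0 0 0.45;0 0 -0.8 0 0 0 0.45;0 0 -0.96 0 0 0 1;0 0 -0.96 0 0 0 1;0 0 -0.96 0 0 0 1;0 0 -0.96 0 0 0 1",
)

```text
time: 34.22
tcp_pos: [0.5015, -0.2403, 0.1451]
ee_rot: [0.001, 0.992, -0.129, -0.002]
ft_force: [-0.3, 0.3, -0.7]
width: 0.0759
finger_force: 0.0
```

```bash
python3 - <<'E'
from h import *
c=calibration("wrist");s=sense();p,d=grab_frame("wrist")
cv2.imwrite("pics/w11.png",p[:,:,::-1]);np.savez("w11.npz",d=d,**c);print(s["tcp_pos"],s["time"])
# plane-warp in guitar frame about mid mark, dark base/cream at known heights
a=np.radians(-104.83);x=np.array([np.cos(a),np.sin(a)]);y=np.array([-x[1],x[0]]);m=np.array([.502,-.2406])
def warp(z):
    pts=[(-25,50),(25,50),(25,-50),(-25,-50)]
    src=np.float32([w2px(c,[*(m+x*i/1000+y*j/1000),z]) for i,j in pts]);dst=np.float32([(0,0),(500,0),(500,1000),(0,1000)])
    return cv2.warpPerspective(p,cv2.getPerspectiveTransform(src,dst),(500,1000)).astype(int)
w=warp(.045);wh=w.min(2)>150
for r in(-30,-20,20,30): # rows y=mm
    k=np.nonzero(wh[int(500-10*r)])[0];k=np.split(k,np.nonzero(np.diff(k)>3)[0]+1);print("y",r,[(i[0]/10-25,i[-1]/10-25) for i in k if len(i)>3])
k=np.nonzero(wh[:,int(250-80)])[0];k=np.split(k,np.nonzero(np.diff(k)>3)[0]+1);print("col x=-8",[(50-i[0]/10,50-i[-1]/10) for i in k if len(i)>3])
w=warp(.065);wh=(w.min(2)>110)
for r in(-25,-15,0,15,25):
    k=np.nonzero(wh[int(500-10*r)])[0];k=np.split(k,np.nonzero(np.diff(k)>3)[0]+1);print("cream y",r,[(i[0]/10-25,i[-1]/10-25) for i in k if len(i)>3])
k=np.nonzero(wh[:,290])[0];k=np.split(k,np.nonzero(np.diff(k)>3)[0]+1);print("cream col x=4",[(50-i[0]/10,50-i[-1]/10) for i in k if len(i)>3])
E
```

```text
[ 0.50149046 -0.24027574  0.14510067] 34.225
y -30 [(np.float64(-16.4), np.float64(-13.1)), (np.float64(-11.4), np.float64(9.700000000000003)), (np.float64(11.600000000000001), np.float64(14.700000000000003))]
y -20 [(np.float64(-16.4), np.float64(-13.2)), (np.float64(-11.6), np.float64(9.700000000000003)), (np.float64(11.5), np.float64(14.799999999999997))]
y 20 [(np.float64(-16.3), np.float64(-13.1)), (np.float64(-11.5), np.float64(-2.1000000000000014)), (np.float64(0.3999999999999986), np.float64(9.700000000000003)), (np.float64(11.600000000000001), np.float64(14.799999999999997))]
y 30 [(np.float64(-16.3), np.float64(-13.0)), (np.float64(-7.5), np.float64(5.5)), (np.float64(11.600000000000001), np.float64(14.799999999999997))]
col x=-8 [(np.float64(41.5), np.float64(38.5)), (np.float64(29.5), np.float64(-42.3))]
cream y -25 [(np.float64(-15.5), np.float64(-12.0)), (np.float64(-11.1), np.float64(9.100000000000001)), (np.float64(10.200000000000003), np.float64(13.799999999999997))]
cream y -15 [(np.float64(-15.6), np.float64(-12.0)), (np.float64(-11.1), np.float64(9.200000000000003)), (np.float64(10.200000000000003), np.float64(13.799999999999997))]
cream y 0 [(np.float64(-15.7), np.float64(-11.9)), (np.float64(-11.1), np.float64(9.299999999999997)), (np.float64(10.100000000000001), np.float64(13.799999999999997))]
cream y 15 [(np.float64(-15.7), np.float64(-11.8)), (np.float64(-11.2), np.float64(9.299999999999997)), (np.float64(10.200000000000003), np.float64(13.899999999999999))]
cream y 25 [(np.float64(-15.7), np.float64(-11.8)), (np.float64(-11.2), np.float64(9.100000000000001)), (np.float64(10.200000000000003), np.float64(13.899999999999999))]
cream col x=4 [(np.float64(43.7), np.float64(40.5)), (np.float64(34.0), np.float64(-35.400000000000006))]
```

Request:
apply_moves(
  increments="-0.13 -0.3 0 0 0 0 1;-0.29 -0.7 0 0 0 0 1;-0.388 -0.937 0 0 0 0 1",
)

```text
time: 34.65
tcp_pos: [0.488, -0.1382, 0.1453]
ee_rot: [0.001, 0.992, -0.128, -0.002]
ft_force: [0.2, -0.4, 0.7]
width: 0.088
finger_force: 0.0
```

Request:
apply_moves(
  increments="-0.19 -0.47 0 0 0 0 1;-0.388 -0.937 0 0 0 0 1",
)

```text
time: 34.9
tcp_pos: [0.4747, -0.0385, 0.1456]
ee_rot: [0.001, 0.992, -0.13, -0.001]
ft_force: [0.7, -0.5, -0.3]
width: 0.0876
finger_force: 0.0
```

Request:
apply_moves(
  increments="-0.19 -0.47 0 0 0 0 1;-0.388 -0.937 0 0 0 0 1",
)

```text
time: 35.15
tcp_pos: [0.4611, 0.0624, 0.1455]
ee_rot: [0.001, 0.992, -0.129, -0.001]
ft_force: [-0.2, 0.1, 0.1]
width: 0.0881
finger_force: 0.0
```

Request:
apply_moves(
  increments="-0.19 -0.47 0 0 0 0.05 1;-0.388 -0.937 0 0 0 0.1 1;-0.388 -0.937 0 0 0 0.15 1;-0.388 -0.937 0 0 0 0.2 1;-0.388 -0.937 0 0 0 0.223 1;-0.388 -0.937 0 0 0 0.223 1;-0.388 -0.937 0 0 0 0.223 1;-0.388 -0.937 0 0 0 0.223 1",
)

```text
time: 36.15
tcp_pos: [0.4481, 0.1613, 0.1456]
ee_rot: [0.001, 0.887, -0.461, -0.0]
ft_force: [-0.0, -0.1, -0.2]
width: 0.0878
finger_force: 0.0
```

```bash
python3 - <<'E'
from h import *
c=calibration("wrist");s=sense();p,d=grab_frame("wrist")
cv2.imwrite("pics/w12.png",p[:,:,::-1]);np.savez("w12.npz",d=d,**c);print(s["tcp_pos"],s["q"],s["time"])
P=p.astype(int);hsv=cv2.cvtColor(p,cv2.COLOR_RGB2HSV)
for n,m in[("white",P.min(2)>170),("red",(P[:,:,0]>150)&(P[:,:,1]<80)&(P[:,:,2]<80)),("gold",(P[:,:,0]>110)&(P[:,:,0]-P[:,:,2]>50)&(P[:,:,1]>80))]:
    N,l,st,ce=cv2.connectedComponentsWithStats(m.astype(np.uint8))
    for i in range(1,N):
        if st[i,4]>25: print(n,st[i],ce[i].round(1))
for q in[(.448,.161,.029),(.4472,.205,.025),(.447,.117,.029)]:print(w2px(c,q))
E
```

```text
[0.44814778 0.16129554 0.14560013] [-1.38008664  0.49273455  1.17752906  2.14118273 -0.59398643  0.89288981
 -2.37741891] 36.15
white [ 542   52   55   58 2448] [568.8  80.5]
white [ 264  150  127  144 6074] [325.7 222.9]
white [133 254  42  40 889] [156.  271.2]
white [129 286  10  10  80] [133.5 290.3]
white [318 338  23  20 182] [329.9 348.1]
gold [  0 153  20  28 244] [ 10.3 167.4]
gold [355 167  25  25 493] [367.1 178.7]
gold [314 220  24  23 440] [325.5 230.8]
gold [279 271  16  15 151] [286.7 278.1]
gold [561 340  15  18 120] [566.5 349.7]
gold [ 574  349   34   77 1052] [593.5 391.8]
gold [ 45 355  27  71 662] [ 53.3 393.5]
gold [ 75 404   4  19  36] [ 76.4 411.4]
gold [421 409  22  19 322] [431.2 418.1]
gold [468 434  22  18 310] [478.4 442.4]
[326.51727375 231.62730984]
[291.38625085 280.84413426]
[366.64062609 178.64615836]
```

```bash
python3 - <<'E'
from h import *
c=dict(np.load("w12.npz"))
k=px2w(c,325.5,230.8,.029);e=px2w(c,367.1,178.7,.029);t=px2w(c,286.7,278.1,.028)
for d in(k-e,t-e):print(np.linalg.norm(d),np.degrees(np.arctan2(d[1],d[0])))
p=cv2.imread("pics/w12.png");m=(p.min(2)>150).astype(np.uint8);N,l,st,ce=cv2.connectedComponentsWithStats(m);i=max(range(1,N),key=lambda i:st[i,4])
ys,xs=np.nonzero(l==i);h=cv2.convexHull(np.c_[xs,ys].astype(np.int32))[:,0]
W=np.array([px2w(c,*q,.011)[:2] for q in h])*1e4;print(cv2.minAreaRect(W.astype(np.float32)))
print(k,e,t)
s=sense();plan([k[0],k[1],.0135],np.radians(215),s)
E
```

```text
0.044120686905638244 87.20296224381235
0.08742071578297722 86.92986250906617
((4540.955078125, 1600.211669921875), (570.5596923828125, 1256.1551513671875), 4.595067501068115)
[0.44888742 0.1609245  0.029     ] [0.44673441 0.11685637 0.029     ] [0.45141621 0.2041459  0.028     ]
yaw215 shift [ 0.008 -0.007  1.321] turn [ 0.0007 -0.0001  0.0003] tcp [0.4481 0.1613 0.1456]
yaw395 shift [ 0.008 -0.007  1.321] turn [ 1.000e-04  1.100e-03 -9.997e-01] tcp [0.4481 0.1613 0.1456]
```

Request:
apply_moves(
  increments="0.008 -0.007 0.4 0 0 0 0.6;0.008 -0.007 0.8 0 0 0 0.5;0.008 -0.007 1 0 0 0 0.45;0.008 -0.007 1 0 0 0 0.45;0.008 -0.007 1 0 0 0 0.45",
)

```text
time: 36.83
tcp_pos: [0.4496, 0.161, 0.0464]
ee_rot: [0.001, 0.887, -0.462, 0.0]
ft_force: [0.4, 0.2, 0.6]
width: 0.0418
finger_force: 0.0
```

Request:
apply_moves(
  increments="0 0 0.15 0 0 0 0.45;0 0 0.29 0 0 0 0.45;0 0 0.325 0 0 0 0.45;0 0 0.325 0 0 0 0.45;0 0 0.325 0 0 0 0.45",
)

```text
time: 37.45
tcp_pos: [0.4492, 0.1609, 0.0135]
ee_rot: [0.001, 0.887, -0.462, -0.0]
ft_force: [0.4, -0.4, 0.8]
width: 0.0393
finger_force: 0.0
```

Request:
apply_moves(
  increments="0 0 0.005 0 0 0 0.1;0 0 0.005 0 0 0 0.1;0 0 0.005 0 0 0 0.1;0 0 0.005 0 0 0 0.1;0 0 0.005 0 0 0 0.1;0 0 0.005 0 0 0 0.1",
  grip_force=25,
)

```text
time: 38.2
tcp_pos: [0.4489, 0.161, 0.0127]
ee_rot: [0.001, 0.887, -0.462, -0.0]
ft_force: [-0.6, -0.4, 3.4]
width: 0.0183
finger_force: 25.0
```

Request:
apply_moves(
  increments="0 0 -0.05 0 0 0 0.1;0 0 -0.3 0 0 0 0.1;0 0 -0.65 0 0 0 0.1;0 0 -1 0 0 0 0.1;0 0 -1 0 0 0 0.1;0 0 -1 0 0 0 0.1",
)

```text
time: 38.95
tcp_pos: [0.4484, 0.1613, 0.1119]
ee_rot: [0.001, 0.887, -0.461, -0.001]
ft_force: [-0.0, 0.4, -1.9]
width: 0.0186
finger_force: 25.0
```

```bash
python3 - <<'E'
from h import *
s=sense();print(s["width"],s["finger_force"]);plan([.4325,-.191,.145],np.radians(383.1),s)
E
```

```text
0.018581976577591537 24.99813437461853
yaw383 shift [ 2.792  2.155 -0.324] turn [ 2.000e-04  1.500e-03 -9.336e-01] tcp [0.4484 0.1613 0.1119]
yaw563 shift [ 2.792  2.155 -0.324] turn [ 0.001  -0.0001  0.0664] tcp [0.4484 0.1613 0.1119]
```

Request:
apply_moves(
  increments="0.2 0.15 -0.33 0 0 0 0.1;0.45 0.35 -0.33 0 0 0 0.1;0.7 0.54 -0.33 0 0 0 0.1;0.931 0.718 -0.33 0 0 0 0.1",
)

```text
time: 39.45
tcp_pos: [0.4428, 0.0426, 0.1448]
ee_rot: [0.002, 0.887, -0.462, -0.001]
ft_force: [-0.1, -1.0, -2.0]
width: 0.0182
finger_force: 25.0
```

Request:
apply_moves(
  increments="0.23 0.18 0 0 0 0 0.1;0.46 0.36 0 0 0 0 0.1;0.7 0.54 0 0 0 0 0.1;0.931 0.718 0 0 0 0 0.1",
)

```text
time: 39.95
tcp_pos: [0.4374, -0.0746, 0.145]
ee_rot: [0.002, 0.887, -0.462, -0.001]
ft_force: [-0.4, -0.3, -1.7]
width: 0.0182
finger_force: 25.0
```

Request:
apply_moves(
  increments="0.23 0.18 0 0 0 -0.02 0.1;0.46 0.36 0 0 0 -0.06 0.1;0.7 0.54 0 0 0 -0.11 0.1;0.93 0.718 0 0 0 -0.165 0.1;0.93 0.718 0 0 0 -0.22 0.1;0.93 0.718 0 0 0 -0.275 0.1;0.93 0.718 0 0 0 -0.33 0.1;0.93 0.718 0 0 0 -0.385 0.1;0.93 0.718 0 0 0 -0.44 0.1;0.93 0.718 0 0 0 -0.495 0.1;0.93 0.718 0 0 0 -0.55 0.1;0.93 0.718 0 0 0 -0.605 0.1;0.93 0.718 0 0 0 -0.66 0.1;0.93 0.718 0 0 0 -0.715 0.1;0.93 0.718 0 0 0 -0.77 0.1;0.93 0.718 0 0 0 -0.825 0.1;0.93 0.718 0 0 0 -0.88 0.1;0.93 0.718 0 0 0 -0.92 0.1;0.93 0.718 0 0 0 -0.9336 0.1;0.93 0.718 0 0 0 -0.9336 0.1",
)

```text
time: 42.45
tcp_pos: [0.4321, -0.1908, 0.1451]
ee_rot: [-0.001, 0.552, 0.834, -0.001]
ft_force: [1.0, -0.0, -1.7]
width: 0.0184
finger_force: 25.0
```

Request:
apply_moves(
  increments="0 0 0 0 0 0 0.1;0 0 0 0 0 0 0.1;0 0 0 0 0 0 0.1",
)

```text
time: 42.82
tcp_pos: [0.433, -0.191, 0.1462]
ee_rot: [-0.0, 0.551, 0.834, -0.001]
ft_force: [0.9, -0.4, -1.4]
width: 0.018
finger_force: 25.0
```

```bash
python3 - <<'E'
from h import *
s=sense();print(s["width"],s["q"],s["time"]);plan([.4325,-.191,.06],np.radians(383.1),s)
c=calibration("wrist");p,d=grab_frame("wrist")
cv2.imwrite("pics/w13.png",p[:,:,::-1]);np.savez("w13.npz",d=d,**c)
c2=calibration("top");p2,_=grab_frame("top");cv2.imwrite("pics/top13.png",p2[:,:,::-1])
P=p.astype(int)
N,l,st,ce=cv2.connectedComponentsWithStats(((P[:,:,0]>110)&(P[:,:,0]-P[:,:,2]>50)&(P[:,:,1]>.65*P[:,:,0])).astype(np.uint8))
for i in range(1,N):
    if st[i,4]>60: print("gold",st[i],ce[i].round(1),px2w(c,*ce[i],s["tcp_pos"][2]-.0097+.026).round(4))
N,l,st,ce=cv2.connectedComponentsWithStats(((P[:,:,0]>170)&(P[:,:,1]<90)&(P[:,:,2]<90)).astype(np.uint8))
for i in range(1,N):
    if st[i,4]>30: print("red",st[i],ce[i].round(1),px2w(c,*ce[i],s["tcp_pos"][2]-.0097+.024).round(4))
E
```

```text
0.017990813166664642 [-0.04385448  0.25316204  0.37954792  2.12030307 -0.12775118  0.79070424
  0.8174659 ] 42.825
yaw383 shift [ 0.003 -0.002  0.862] turn [-0.0007  0.0003 -0.0002] tcp [ 0.433  -0.191   0.1462]
yaw563 shift [ 0.003 -0.002  0.862] turn [5.000e-04 1.200e-03 9.998e-01] tcp [ 0.433  -0.191   0.1462]
gold [ 50 171  26  25 515] [ 62.7 183.3] [ 0.3304 -0.1788  0.1625]
gold [ 381  201   47   46 1696] [403.6 223.6] [ 0.4436 -0.1458  0.1625]
gold [  8 214  25  24 470] [ 20.2 225.7] [ 0.3204 -0.1993  0.1625]
gold [440 215  81  65 208] [479.6 246.9] [ 0.472  -0.1429  0.1625]
gold [ 304  296   45   41 1449] [325.8 315.8] [ 0.4323 -0.1886  0.1625]
gold [260 346  13  80 576] [264.5 388.5] [ 0.4225 -0.2261  0.1625]
gold [384 346   9  80 510] [387.9 387.7] [ 0.4663 -0.2069  0.1625]
gold [284 427  45  30 724] [301.4 445.5] [ 0.4455 -0.2446  0.1625]
red [102 130  17  17 163] [109.9 138.4] [ 0.3403 -0.1584  0.1605]
```

Request:
apply_moves(
  increments="0.003 -0.002 0.25 0 0 0 0.1;0.003 -0.002 0.5 0 0 0 0.1;0.003 -0.002 0.75 0 0 0 0.1;0.003 -0.002 0.86 0 0 0 0.1;0.003 -0.002 0.88 0 0 0 0.1;0.003 -0.002 0.88 0 0 0 0.1;0.003 -0.002 0.88 0 0 0 0.1",
)

```text
time: 43.8
tcp_pos: [0.4332, -0.1913, 0.059]
ee_rot: [0.0, 0.551, 0.834, -0.001]
ft_force: [-1.4, -0.3, -1.3]
width: 0.0183
finger_force: 25.0
```

```bash
python3 - <<'E'
from h import *
s=sense();plan([.4325,-.191,.055],np.radians(383.1),s)
E
```

```text
yaw383 shift [ 0.005 -0.005  0.04 ] turn [-0.0003  0.0006 -0.0002] tcp [ 0.4332 -0.1913  0.059 ]
yaw563 shift [ 0.005 -0.005  0.04 ] turn [9.000e-04 5.000e-04 9.998e-01] tcp [ 0.4332 -0.1913  0.059 ]
```

Request:
apply_moves(
  increments="0.005 -0.005 0.008 0 0 0 0.1;0.005 -0.005 0.016 0 0 0 0.1;0.005 -0.005 0.024 0 0 0 0.1;0.005 -0.005 0.03 0 0 0 0.1;0.005 -0.005 0.034 0 0 0 0.1;0.005 -0.005 0.038 0 0 0 0.1",
)

```text
time: 44.55
tcp_pos: [0.4318, -0.1909, 0.0547]
ee_rot: [-0.0, 0.551, 0.834, -0.001]
ft_force: [-2.5, 0.2, 6.8]
width: 0.0182
finger_force: 25.0
```

Request:
apply_moves(
  increments="0 0 0.003 0 0 0 0.1;0 0 0.006 0 0 0 0.1;0 0 0.008 0 0 0 0.1",
)

```text
time: 44.92
tcp_pos: [0.4318, -0.1909, 0.0546]
ee_rot: [-0.0, 0.552, 0.834, -0.001]
ft_force: [-4.7, 1.5, 16.2]
width: 0.0185
finger_force: 25.0
```

Request:
apply_moves(
  increments="0 0 -0.008 0 0 0 0.1;0 0 -0.008 0 0 0 0.3;0 0 -0.008 0 0 0 0.42;0 0 -0.008 0 0 0 0.42;0 0 -0.008 0 0 0 0.42;0 0 -0.1 0 0 0 0.42;0 0 -0.4 0 0 0 0.42;0 0 -0.8 0 0 0 0.42;0 0 -1 0 0 0 1;0 0 -1 0 0 0 1",
)

```text
time: 46.18
tcp_pos: [0.4332, -0.191, 0.1554]
ee_rot: [0.002, 0.551, 0.834, -0.0]
ft_force: [0.4, -0.5, -0.3]
width: 0.0536
finger_force: 0.0
```

Request:
apply_moves(
  increments="0 0 -0.4 0 0 0 1;0 0 -0.9 0 0 0 1;0 0 -0.9 0 0 0 1;0 0 -0.9 0 0 0 1;0 0 -0.9 0 0 0 1",
)

```text
time: 46.8
tcp_pos: [0.4311, -0.1901, 0.242]
ee_rot: [-0.002, 0.551, 0.834, -0.002]
ft_force: [-0.1, 0.7, 0.3]
width: 0.0876
finger_force: 0.0
```

```bash
cat > chk.py <<'E'
from h import *
import sys
c=calibration("wrist");s=sense();p,d=grab_frame("wrist");fn=sys.argv[1]
cv2.imwrite(f"pics/{fn}.png",p[:,:,::-1]);np.savez(f"{fn}.npz",d=d,**c);print(s["tcp_pos"],s["time"])
a=np.radians(-104.83);x=np.array([np.cos(a),np.sin(a)]);y=np.array([-x[1],x[0]]);m=np.array([.4325,-.191])
pts=[(-80,35),(80,35),(80,-35),(-80,-35)]
def warp(z):
    src=np.float32([w2px(c,[*(m+x*i/1000+y*j/1000),z]) for i,j in pts]);dst=np.float32([(0,0),(800,0),(800,350),(0,350)])
    return cv2.warpPerspective(p,cv2.getPerspectiveTransform(src,dst),(800,350))
def runs(v,o,sg):
    k=np.nonzero(v)[0];k=np.split(k,np.nonzero(np.diff(k)>2)[0]+1);return [(round(float(o+sg*i[0]/5),1),round(float(o+sg*i[-1]/5),1)) for i in k if len(i)>2]
for z in(.045,.053):
    w=warp(z);cv2.imwrite(f"pics/{fn}_{int(z*1000)}.png",w[:,:,::-1]);b=w.min(2)>130
    for X in(-50,-30,-15,15,30,50):print(z,"col x",X,runs(b[:,(X+80)*5],35,-1))
    for Y in(-8,8):print(z,"row y",Y,runs(b[(35-Y)*5],-80,1))
E
python3 chk.py w14
```

```text
[ 0.43113341 -0.19010243  0.24198687] 46.8
0.045 col x -50 [(21.2, 8.2), (7.2, -2.0), (-2.6, -4.6), (-9.2, -21.0)]
0.045 col x -30 [(21.4, -21.2)]
0.045 col x -15 [(21.2, -21.2)]
0.045 col x 15 [(21.2, -21.2)]
0.045 col x 30 [(21.0, -21.2)]
0.045 col x 50 [(21.0, 5.0), (-4.4, -21.0)]
0.045 row y -8 [(-66.8, -51.6), (-40.8, -6.4), (4.4, 65.4)]
0.045 row y 8 [(-66.6, -50.2), (-48.8, 60.4), (61.2, 65.2)]
0.053 col x -50 [(35.0, 34.2), (19.8, 7.0), (6.0, 4.6), (4.0, -5.4), (-10.0, -21.4)]
0.053 col x -30 [(35.0, 34.2), (19.8, -21.6)]
0.053 col x -15 [(19.8, -21.8)]
0.053 col x 15 [(19.8, -21.6)]
0.053 col x 30 [(19.8, -1.4), (-3.0, -21.4)]
0.053 col x 50 [(19.6, 15.2), (14.4, 1.4), (-3.8, -21.4)]
0.053 row y -8 [(-66.4, -52.6), (-40.4, -8.4), (-2.2, 62.6)]
0.053 row y 8 [(-66.4, -46.0), (-45.4, 57.0), (58.8, 62.6)]
```

```bash
python3 - <<'E'
from h import *
w=cv2.imread("pics/w14_53.png")
for X in(-30,25):
    print(X,[(round(35-i/5,1),*w[i,(X+80)*5].tolist()) for i in range(70,120,3)],"\n",[(round(35-i/5,1),*w[i,(X+80)*5].tolist()) for i in range(240,290,3)])
E
```

```text
-30 [(21.0, 121, 141, 214), (20.4, 122, 142, 214), (19.8, 134, 153, 218), (19.2, 186, 194, 232), (18.6, 242, 240, 247), (18.0, 252, 251, 252), (17.4, 255, 254, 253), (16.8, 245, 244, 248), (16.2, 210, 212, 236), (15.6, 158, 169, 221), (15.0, 167, 177, 219), (14.4, 215, 217, 230), (13.8, 243, 243, 245), (13.2, 254, 253, 252), (12.6, 255, 254, 254), (12.0, 255, 254, 254), (11.4, 255, 255, 254)] 
 [(-13.0, 255, 255, 254), (-13.6, 255, 254, 254), (-14.2, 255, 254, 254), (-14.8, 255, 254, 254), (-15.4, 255, 254, 254), (-16.0, 255, 254, 254), (-16.6, 255, 254, 254), (-17.2, 255, 254, 254), (-17.8, 254, 254, 253), (-18.4, 252, 251, 250), (-19.0, 243, 242, 241), (-19.6, 236, 233, 234), (-20.2, 232, 228, 235), (-20.8, 195, 201, 232), (-21.4, 142, 159, 222), (-22.0, 124, 145, 219), (-22.6, 118, 141, 218)]
25 [(21.0, 114, 134, 205), (20.4, 115, 135, 205), (19.8, 129, 146, 210), (19.2, 175, 183, 225), (18.6, 232, 231, 243), (18.0, 251, 250, 251), (17.4, 255, 254, 253), (16.8, 248, 246, 249), (16.2, 218, 218, 235), (15.6, 164, 174, 219), (15.0, 163, 175, 220), (14.4, 208, 213, 233), (13.8, 243, 243, 246), (13.2, 253, 253, 253), (12.6, 255, 254, 254), (12.0, 255, 255, 254), (11.4, 255, 255, 254)] 
 [(-13.0, 255, 255, 254), (-13.6, 255, 254, 254), (-14.2, 255, 254, 254), (-14.8, 255, 254, 254), (-15.4, 255, 254, 254), (-16.0, 255, 254, 254), (-16.6, 255, 254, 254), (-17.2, 255, 254, 254), (-17.8, 255, 254, 254), (-18.4, 252, 252, 251), (-19.0, 244, 243, 242), (-19.6, 237, 234, 234), (-20.2, 231, 228, 234), (-20.8, 195, 199, 228), (-21.4, 143, 156, 214), (-22.0, 117, 136, 206), (-22.6, 110, 131, 205)]
```

The code check shows the plate about 2 mm to the -y side of its outline, with its angle right. I'll regrasp it and shift it over.

```bash
python3 - <<'E'
from h import *
s=sense();plan([.4318,-.1909,.0555],np.radians(383.1),s)
E
```

```text
yaw383 shift [-0.009  0.011  1.867] turn [-0.0015 -0.0002 -0.0002] tcp [ 0.4313 -0.1902  0.2422]
yaw563 shift [-0.009  0.011  1.867] turn [-3.000e-04  2.400e-03  9.998e-01] tcp [ 0.4313 -0.1902  0.2422]
```

Request:
apply_moves(
  increments="-0.009 0.011 0.4 0 0 0 1;-0.009 0.011 0.9 0 0 0 0.6;-0.009 0.011 0.95 0 0 0 0.45;-0.009 0.011 0.95 0 0 0 0.45;-0.009 0.011 0.95 0 0 0 0.45",
)

```text
time: 47.48
tcp_pos: [0.4346, -0.1915, 0.1502]
ee_rot: [0.001, 0.551, 0.834, -0.001]
ft_force: [-0.2, -0.4, -0.3]
width: 0.0513
finger_force: 0.0
```

Request:
apply_moves(
  increments="0 0 0.3 0 0 0 0.45;0 0 0.6 0 0 0 0.45;0 0 0.8 0 0 0 0.45;0 0 0.87 0 0 0 0.45;0 0 0.87 0 0 0 0.45;0 0 0.87 0 0 0 0.45",
)

```text
time: 48.22
tcp_pos: [0.4341, -0.1915, 0.0627]
ee_rot: [0.001, 0.551, 0.834, -0.001]
ft_force: [0.7, 0.0, -0.1]
width: 0.0396
finger_force: 0.0
```

```bash
python3 - <<'E'
from h import *
s=sense();plan([.4318,-.1909,.0555],np.radians(383.1),s)
E
```

```text
yaw383 shift [ 0.014 -0.019  0.072] turn [-0.0002  0.0007 -0.0001] tcp [ 0.4341 -0.1915  0.0627]
yaw563 shift [ 0.014 -0.019  0.072] turn [1.000e-03 3.000e-04 9.999e-01] tcp [ 0.4341 -0.1915  0.0627]
```

Request:
apply_moves(
  increments="0.014 -0.019 0.03 0 0 0 0.45;0.014 -0.019 0.06 0 0 0 0.45;0.014 -0.019 0.072 0 0 0 0.45;0.014 -0.019 0.072 0 0 0 0.45;0.014 -0.019 0.072 0 0 0 0.45;0.014 -0.019 0.072 0 0 0 0.1;0.014 -0.019 0.072 0 0 0 0.1;0.014 -0.019 0.072 0 0 0 0.1;0.014 -0.019 0.072 0 0 0 0.1;0.014 -0.019 0.072 0 0 0 0.1",
)

```text
time: 49.48
tcp_pos: [0.431, -0.1907, 0.0545]
ee_rot: [-0.0, 0.551, 0.834, -0.001]
ft_force: [1.2, 0.2, 1.1]
width: 0.0187
finger_force: 25.0
```

Request:
apply_moves(
  increments="0 0 -0.01 0 0 0 0.1;0 0 -0.03 0 0 0 0.1;0 0 -0.03 0 0 0 0.1;0 0 -0.03 0 0 0 0.1",
)

```text
time: 49.98
tcp_pos: [0.4309, -0.1906, 0.0575]
ee_rot: [-0.0, 0.551, 0.834, -0.001]
ft_force: [0.0, 0.7, -1.6]
width: 0.0178
finger_force: 25.0
```

Request:
apply_moves(
  increments="-0.008 0.006 0 0 0 0 0.1;-0.016 0.013 0 0 0 0 0.1;-0.016 0.013 0 0 0 0 0.1;-0.016 0.013 0 0 0 0 0.1",
)

```text
time: 50.48
tcp_pos: [0.4327, -0.1916, 0.0574]
ee_rot: [-0.0, 0.551, 0.834, -0.001]
ft_force: [0.3, 0.3, -1.2]
width: 0.0183
finger_force: 25.0
```

```bash
python3 - <<'E'
from h import *
s=sense();plan([.4336,-.1919,.0555],np.radians(383.1),s)
E
```

```text
yaw383 shift [-0.006  0.007  0.019] turn [-0.0007  0.0003 -0.0001] tcp [ 0.4327 -0.1916  0.0574]
yaw563 shift [-0.006  0.007  0.019] turn [5.000e-04 1.200e-03 9.998e-01] tcp [ 0.4327 -0.1916  0.0574]
```

Request:
apply_moves(
  increments="-0.005 0.006 0 0 0 0 0.1;-0.005 0.006 0.01 0 0 0 0.1;-0.005 0.006 0.018 0 0 0 0.1;-0.005 0.006 0.024 0 0 0 0.1;-0.005 0.006 0.029 0 0 0 0.1;-0.005 0.006 0.032 0 0 0 0.1;-0.005 0.006 0.034 0 0 0 0.1",
)

```text
time: 51.35
tcp_pos: [0.4335, -0.1919, 0.0545]
ee_rot: [-0.0, 0.551, 0.834, -0.001]
ft_force: [-1.9, 1.1, 8.4]
width: 0.0183
finger_force: 25.0
```

Request:
apply_moves(
  increments="0 0 0 0 0 0 0.1;0 0 -0.003 0 0 0 0.3;0 0 -0.003 0 0 0 0.42;0 0 -0.003 0 0 0 0.42;0 0 -0.003 0 0 0 0.42;0 0 -0.1 0 0 0 0.42;0 0 -0.4 0 0 0 0.42;0 0 -0.8 0 0 0 0.42;0 0 -1 0 0 0 1;0 0 -1 0 0 0 1",
)

```text
time: 52.6
tcp_pos: [0.4348, -0.192, 0.1558]
ee_rot: [0.002, 0.551, 0.834, -0.0]
ft_force: [-0.1, 0.0, 0.4]
width: 0.0533
finger_force: 0.0
```

Request:
apply_moves(
  increments="0 0 -0.4 0 0 0 1;0 0 -0.9 0 0 0 1;0 0 -0.9 0 0 0 1;0 0 -0.9 0 0 0 1;0 0 -0.9 0 0 0 1",
)

```text
time: 53.22
tcp_pos: [0.4328, -0.1912, 0.2424]
ee_rot: [-0.002, 0.551, 0.834, -0.002]
ft_force: [-0.3, -0.0, -0.3]
width: 0.0875
finger_force: 0.0
```

```bash
sed -i 's/w.min(2)>130/w.min(2)>205/' chk.py; python3 chk.py w15
```

```text
[ 0.43281002 -0.19115961  0.24242208] 53.225
0.045 col x -50 [(20.2, 10.8), (-7.4, -16.6), (-17.4, -20.2)]
0.045 col x -30 [(20.2, -20.2)]
0.045 col x -15 [(20.2, -20.2)]
0.045 col x 15 [(20.2, -16.8), (-17.6, -20.4)]
0.045 col x 30 [(20.2, -20.2)]
0.045 col x 50 [(20.0, 8.0), (-3.4, -16.8), (-17.6, -20.2)]
0.045 row y -8 [(-65.8, -63.4), (-61.2, -48.6), (-42.0, -3.6), (3.0, 61.0), (61.8, 64.6)]
0.045 row y 8 [(-65.8, -63.4), (-62.0, -53.0), (-36.0, -6.0), (11.0, 64.6)]
0.053 col x -50 [(18.8, 9.8), (-8.2, -17.2), (-18.0, -20.6)]
0.053 col x -30 [(18.8, -17.2), (-18.0, -20.6)]
0.053 col x -15 [(18.8, -17.4), (-18.0, -20.8)]
0.053 col x 15 [(18.8, -17.4), (-18.0, -20.8)]
0.053 col x 30 [(18.8, 1.2), (-1.4, -17.4), (-18.2, -20.8)]
0.053 col x 50 [(18.8, 6.8), (-3.6, -17.0), (-18.4, -20.6)]
0.053 row y -8 [(-65.6, -63.2), (-61.4, -50.2), (-40.2, -6.0), (4.0, 61.8)]
0.053 row y 8 [(-65.6, -63.2), (-61.2, -52.0), (-37.4, -5.8), (8.6, 62.0)]
```

```bash
python3 - <<'E'
from h import *
p,d=grab_frame("top");c=calibration("top");d0=np.load("top0.npy");p0=cv2.imread("pics/top0.png")[:,:,::-1]
print("bottle depth",d[186:197,222:233].min(),d0[186:197,222:233].min(),"img diff",np.abs(p[175:210,212:245].astype(int)-p0[175:210,212:245]).mean())
s=sense();print(s["time"],s["tcp_pos"],s["ft_force"])
E
```

```text
bottle depth 0.0 0.0 img diff 1.0303030303030303
53.325 [ 0.43309315 -0.19130909  0.24280116] [ 0.01479742  0.98877884 -0.87612447]
```

The bottle is unchanged, all four parts are placed, and the gripper is clear, so I'm handing in.

```bash
python3 -c "
from station import *
print(finish_job())"
```

```text
the job is handed in; nothing more can be done
None
```

I handed the job in at 53 s: all four parts lie on their outlines, each within about 1.3 mm of centre by my camera measurements, with the switch towards the neck and the glue bottle unmoved; no verdict came back.

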